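Raise the fume hood sash to its working height

TASK

Push the sliding window of the small bench fume hood up from beneath its blue lip with the fingertips, without pinching the lip, until the red pointer at the window's left edge is level with the green band on the left post. Leave it standing there and draw the hand away; do not move any of the glassware, bottles or tubes that stand in and before the hood.

Things in the scene. Friction and masses are not known exactly. Their poses are not given: they have to be found in the camera images.
- hood: small fixed fume hood, 340 wide, 220 deep, 482 mm high with a duct collar on top: white back, roof and floor, clear sides, two upright aluminium posts in front, clear fixed pane in the upper half. Origin on the bench, in the middle of the front plane of the posts; its x axis points into the hood (away from the robot), y along the front to the left, z up. The sill before the opening is 12 mm high and reaches 11 mm ahead of the posts; the hood floor is 10 mm thick
- sash (a joint): height of the sliding window in m: 0 at its lowest, 0.26 at the top stop, growing upward. Balanced by counterweights in the posts, up to about 2 N out of balance, with about 3 N of sliding friction and light damping: it rises with the hand at a push of 2 to 8 N and stays where it is left. It starts at 0.02 to 0.06
- lip (a point): middle of the lip's underside right below its rounded front nose; moves with the window. The blue lip is a bar 240 mm long (along the hood's y) and 19 mm high, 38 mm out from the front plane of the posts, the nose rounded with 8 mm radius about a line 8 mm above this point; the flat underside runs back from here 30 mm to the post plane, where the window's aluminium bottom rail begins. This point is 60 mm above the bench at joint value 0
- pointer (a point): tip of the red pointer, a thin 3 mm line at the window's left (+y) edge just in front of the left post; moves with the window, 8 mm higher than the point lip, 154 mm to its left and 26 mm farther back
- band (a point): middle of the inner edge of the green band, a clip 14 mm high on the left (+y) post beside the pointer's path (7 mm of green above this point and 7 mm below); its height changes from start to start, 160 to 285 mm above the bench. Fixed
- bottle_amber: brown bottle with black cap, 55 mm across, 119 mm high, standing in the hood; origin at the middle of its foot. Not to be moved
- beaker: glass beaker, 53 mm across, 70 mm high, standing in the hood; origin at the middle of its foot. Not to be moved
- bottle_small: small bottle with green cap, 45 mm across, 92 mm high, standing on the bench before one end of the lip, 135 to 165 mm to the side of the hood's middle; origin at the middle of its foot. Not to be moved
- tube: standing plastic tube with blue cap, 34 mm across, 114 mm high, before the other end of the lip, 135 to 165 mm to the side of the hood's middle; origin at the middle of its foot. Not to be moved

How it is judged:
By the outcome, as a careful person would: the job done as asked, in the order asked, and still so for the second after the job is handed in, with the robot touching nothing.
It also fails if it takes over 38 s, if anything falls off the work surface, if the arm or the gripper's body presses on something with over 40 N, if the wrist force passes 120 N, or if a joint passes its speed limit or range.

ROBOT

A 7-joint arm with a two-finger parallel gripper is mounted at the origin on a cart in front of the work surface, level with it; the furniture and walls round the work are solid. World frame = base frame: x ahead of the robot, y to its left, z up, the work surface at z = 0. Lengths are in mm, angles in rad, forces in N, time in s.
With the tool pointing down it reaches from about 400 to 900 mm from the base axis. Payload 5.5 kg.
Tool frame: the origin (TCP) lies at the very end of the fingers, on their centre line; the grasp point (between the pads) lies 19 mm behind it; z points along the fingers, y is the line along which they close (so a half turn about z gives the same grasp; the last joint's range is limited). The gripper opens to 85 mm and grips with 20 to 120 N. Pads are 22 mm wide; open, the fingers measure 114 mm over their backs; the gripper's body (76 mm by 85 mm) begins 54 mm behind the grasp point. The pads swing forward as they close: fully open they stand 13 mm farther back than shut.
Start: joints at [-1.004, 0.501, -0.427, 1.55, 0.221, 1.138, -0.21], TCP at [194.408, 620.246, 231.31] pointing down, gripper open.
Joint ranges: [-2.88, 2.88], [-0.31, 2.03], [-1.54, 1.56], [0.2, 2.42], [-1.41, 4.55], [0.19, 2.02], [-2.57, 2.57]. Speed limits (rad/s): [2.57, 2.57, 3.14, 3.14, 3.14, 3.14, 3.14].

INTERFACE

Orientations are given as a rotation vector (axis times angle).
In Python, from bench import manip gives the robot as it stands.
- The arm moves only by the tool arm_command, never from a script. Its argument "commands" is a list of rows, each an object of numbers: "dx", "dy", "dz": the shift along the world's x, y, z in m; "rx", "ry", "rz": the turn, a rotation vector about the world's x, y, z in rad. In form: [{"dx": .., "dy": .., "dz": .., "rx": .., "ry": .., "rz": ..}, ...]. A call has 1 to 20 rows; each row is the pose to reach, as a shift and turn from the pose commanded when the call began; what a row does not reach only later rows make up. A row lasts 1/10 s, in which the tool goes at most 50 mm and 8.59 degrees, less where a joint would pass 70% of its speed; a pose out of reach is approached as far as the arm can. A call with a gripper value outside its range is refused whole. "gripper" is the gripper command: -1 is shut, 1 is fully open, values between are in proportion, set as the call begins (left out, the last holds). The fingers move at their own pace and stop on an object; "squeeze" is the grip in N (left out, the last holds). Time passes only in rows, so rows that repeat a pose let the fingers close. It gives the time, the measured TCP pose, the force, the opening and the grip force at its end, in the units of the state.
- manip.sense(): the state, without advancing time (a new reading comes with each control period).
- manip.capture(name): name is "scene" or "top" or "wrist"; returns a dict with "color" (400x640x3 uint8, red, green, blue), "intrinsics" (3x3 intrinsics, pixels), "world_to_cam" (4x4, takes a point from world to camera coordinates); the wrist camera has in their place "hand_eye" (4x4, takes a point from camera to tool coordinates, whose origin is the TCP and whose axes are the flange's). Camera axes: x right, y down, z forward; pixel columns grow to the right and rows downward; lengths in mm; the calibration is good to about 2 mm. A picture is of the moment at which its call begins: read the wrist's pose just before it. There is no depth.
- manip.finish_job(): hands the job in; it is judged then, once.
The state is a dict: "time_s": time; "qpos": joint angles; "dq": joint speeds; "effort": joint torques, N m; "ee_pos": TCP position; "eef_rot": TCP orientation; "wrist_force": force on the tool from outside, world axes, zero at the start; "torque": the same for the moment, N m; "opening": opening from 0.0 (shut) to 1.0 (fully open); "grip_force": force on a finger pad.
Only numpy, scipy, OpenCV 4.12 (cv2) and the standard library are available. Lean on these libraries where they do the work, as an engineer would, in place of code of your own. Each camera call takes 0.05 s, during which the arm holds its last target. There are 200 camera calls.

## Working session

There is one attempt and no reset: what is moved stays moved. The work goes in short steps, Python scripts to look and compute and a tool call to move; the robot and the scene stay as the last step left them, time stands still between calls to the robot, and variables do not carry over. Pictures are saved under pics/ and viewed, at most 10 in all, crops included, and the job is handed in when it is done.

Besides the shell and the picture viewer there is one more tool, called after "Emit:" by a JSON object that holds its "op" and its "data", one argument or row to a line. arm_command: Moves the arm, as the interface text tells. Its arguments: {"type":"object","properties":{"commands":{"type":"array"},"gripper":{"type":"number"},"squeeze":{"type":"number"}},"required":["commands"]}

```bash
mkdir -p pics
python3 - <<'E'
from bench import manip
import cv2,json,numpy as np
s=manip.sense();print({k:np.round(s[k],3).tolist() for k in ("time_s","ee_pos","eef_rot","wrist_force","opening")})
for n in("scene","top"):
    c=manip.capture(n);cv2.imwrite(f"pics/{n}0.png",c["color"][:,:,::-1])
    np.savez(f"{n}.npz",K=c["intrinsics"],T=c["world_to_cam"]);print(n,np.round(c["intrinsics"],1).tolist(),np.round(c["world_to_cam"],3).tolist())
E
```

```text
{'time_s': 0.0, 'ee_pos': [194.287, 619.557, 230.249], 'eef_rot': [-0.475, -3.105, 0.003], 'wrist_force': [-0.069, 0.225, 0.061], 'opening': 0.998}
scene [[493.4, 0.0, 318.2], [0.0, 493.4, 199.8], [0.0, 0.0, 1.0]] [[0.517, -0.856, -0.015, -365.006], [-0.382, -0.215, -0.899, 416.263], [0.766, 0.471, -0.438, 768.721], [0.0, 0.0, 0.0, 1.0]]
top [[485.8, 0.0, 320.3], [0.0, 485.8, 197.6], [0.0, 0.0, 1.0]] [[-0.019, -1.0, 0.016, -3.743], [-0.768, 0.005, -0.641, 636.561], [0.64, -0.025, -0.768, 745.378], [0.0, 0.0, 0.0, 1.0]]
```

View pics/scene0.png

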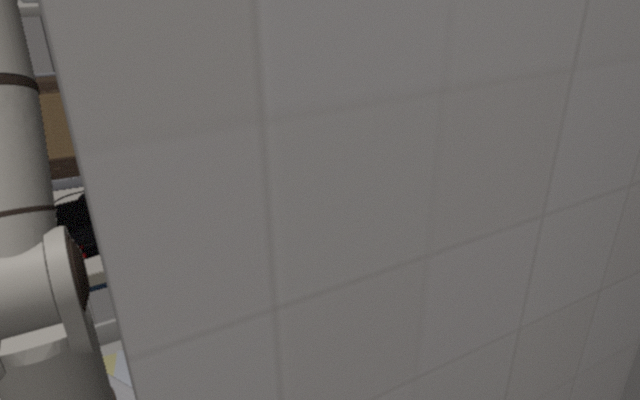

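View pics/top0.png

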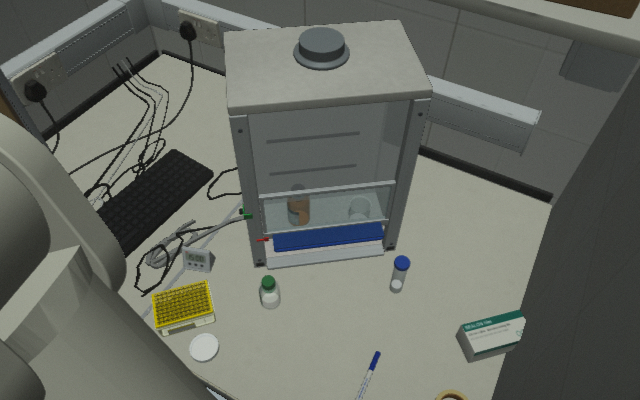

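The scene view is blocked by a wall panel. The top view shows the hood, with the red pointer near (263,239), the green band near (247,214), the small bottle at (269,292) and the tube at (399,275). I'll enlarge that part.

Run:
```python
import cv2
im=cv2.imread("pics/top0.png")
cv2.imwrite("pics/crop1.png",cv2.resize(im[175:315,225:425],None,fx=4,fy=4,interpolation=cv2.INTER_CUBIC))
```

```text
(no output)
```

View pics/crop1.png

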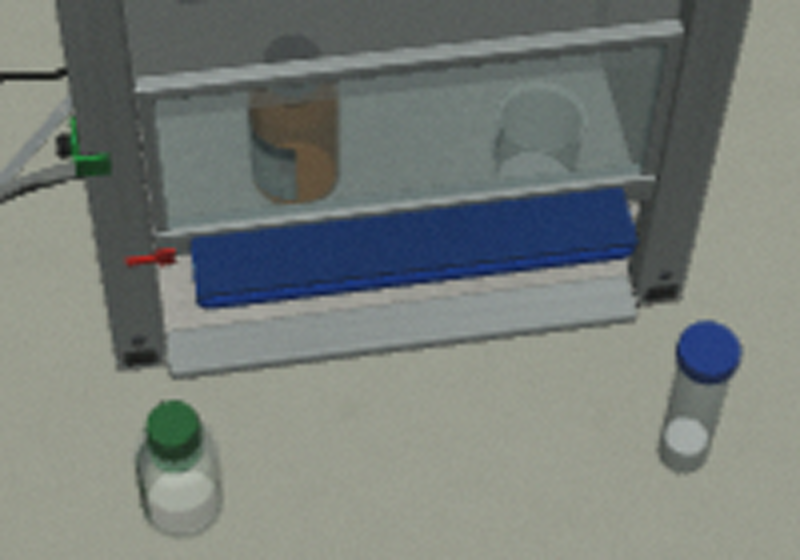

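The crop shows these pixel positions:

| Feature | Crop pixels |
|---|---|
| Left post outer foot | (118,370) |
| Right post outer foot | (682,298) |
| Lip nose ends | (200,305), (634,256) |
| Pointer tip | (127,262) |
| Band inner edge | (110,164) |
| Tube foot | about (684,470) |
| Small bottle foot | about (183,533) |

I'll fit the hood pose to these, and test my guess that the arm has xArm7 kinematics.

```bash
cat > h.py <<'E'
import numpy as np
from scipy.spatial.transform import Rotation as R
from scipy.optimize import least_squares
d=np.load("top.npz");K,T=d["K"],d["T"]
def proj(P,K=K,T=T):
    c=T[:3,:3]@P+T[:3,3]; p=K@c; return p[:2]/p[2]
def cr(U,V): return np.array([(U+.5)/4-.5+225,(V+.5)/4-.5+175])
def h2w(p,x,y,a):
    c,s=np.cos(a),np.sin(a); return np.array([x+c*p[0]-s*p[1],y+s*p[0]+c*p[1],p[2]])
# xArm7 FK (modified DH)
AL=[0,-np.pi/2,np.pi/2,np.pi/2,np.pi/2,np.pi/2,-np.pi/2]; A=[0,0,0,52.5,77.5,0,76]; D=[267,0,293,0,342.5,0,97]
def fk(q,yaw,zb,L):
    M=np.eye(4);M[:3,:3]=R.from_euler('z',yaw).as_matrix();M[2,3]=zb
    for i in range(7):
        ca,sa,c,s=np.cos(AL[i]),np.sin(AL[i]),np.cos(q[i]),np.sin(q[i])
        M=M@np.array([[c,-s,0,A[i]],[s*ca,c*ca,-sa,-D[i]*sa],[s*sa,c*sa,ca,D[i]*ca],[0,0,0,1]])
    N=np.eye(4);N[2,3]=L
    return M@N
E
python3 - <<'E'
from h import *
def res(v):
    x,y,a,L,b=v;w=lambda p:proj(h2w(p,x,y,a))
    sil=[-36.1,0,L+2.9]
    return np.concatenate([w([0,170,0])-cr(118,370),w([0,-170,0])-cr(682,298),
     w([sil[0],120,sil[2]])-cr(200,305),w([sil[0],-120,sil[2]])-cr(634,256),w([-4,154,L+8])-cr(127,262),w([-3,150,b])[1:]-cr(110,164)[1:]])
f=least_squares(res,[650,0,0,90,200]);print(np.round(f.x,3),"res",np.round(f.fun,1))
x,y,a,L,b=f.x
for n,U,V,z in(("tube",684,470,0),("small",183,533,0),("tubecap",708,352,114),("smallcap",174,428,92)):
    g=least_squares(lambda q:proj(np.array([q[0],q[1],z]))-cr(U,V),[550,0]).x
    c,s=np.cos(a),np.sin(a);dx,dy=g-[x,y];print(n,g.round(),"hood",round(c*dx+s*dy),round(-s*dx+c*dy))
for yb in np.arange(120,172,8):print(yb,(proj(h2w([-3,yb,b],x,y,a))-np.array([225,175]))*4)
from bench import manip
s=manip.sense();q=s["qpos"];p=s["ee_pos"];Rm=R.from_rotvec(s["eef_rot"]);print(q)
g=least_squares(lambda v:fk(q,*v)[:3,3]-p,[2,0,170]);print(g.x,g.fun)
M=fk(q,*g.x);print(np.round(M,3),np.round(Rm.as_matrix(),3))
E
```

```text
[ 6.41750e+02 -2.87220e+01  1.36000e-01  1.04681e+02  1.96200e+02] res [-0.1 -0.3 -0.3  0.2 -0.5  0.7  0.3 -0.3  0.5 -0.3 -0. ]
tube [ 549. -185.] hood -113 -142
small [513.  96.] hood -111 142
tubecap [ 555. -183.] hood -107 -141
smallcap [526.  96.] hood -98 139
120 [180.54827866 155.84984063]
128 [164.86121275 157.61882133]
136 [149.14584582 159.39099344]
144 [133.40210121 161.16636561]
152 [117.62990198 162.94494652]
160 [101.82917093 164.72674487]
168 [ 85.99983056 166.51176941]
[-1.00381853  0.50172979 -0.42679431  1.55135211  0.2208171   1.13832063
 -0.21028576]
[    2.61638784 -1589.39900964 -1508.48310711] [-1.13686838e-12 -2.84217094e-12  8.52651283e-14]
[[ 2.27000e-01  9.74000e-01 -1.30000e-02  1.94296e+02]
 [ 9.73000e-01 -2.27000e-01 -3.80000e-02  6.19619e+02]
 [-4.00000e-02 -4.00000e-03 -9.99000e-01  2.30374e+02]
 [ 0.00000e+00  0.00000e+00  0.00000e+00  1.00000e+00]] [[-0.954  0.299 -0.001]
 [ 0.299  0.954 -0.002]
 [ 0.    -0.002 -1.   ]]
```

Run:
```python
import numpy as np, itertools
from bench import manip
s=manip.sense();q=s["qpos"]
Ry=lambda t:np.array([[np.cos(t),0,np.sin(t)],[0,1,0],[-np.sin(t),0,np.cos(t)]])
Rz=lambda t:np.array([[np.cos(t),-np.sin(t),0],[np.sin(t),np.cos(t),0],[0,0,1.]])
h=np.pi/2;out=[]
for o in itertools.product(range(4),repeat=5):
  for sg in itertools.product((1,-1),repeat=4):
    t=[q[1]+o[0]*h]+[sg[i]*q[i+2]+o[i+1]*h for i in range(4)]
    z=(Ry(t[0])@Rz(t[1])@Ry(t[2])@Rz(t[3])@Ry(t[4]))[2,2]
    ang=np.degrees(np.arccos(min(1,abs(z))))
    out.append((ang,o,sg))
out.sort(key=lambda a:a[0])
for r in out[:24]:print(r)
```

```text
(np.float64(0.1005347147471231), (0, 2, 0, 2, 2), (1, -1, 1, 1))
(np.float64(0.10053471475074836), (0, 0, 0, 0, 0), (1, 1, 1, 1))
(np.float64(0.10053471475074836), (0, 0, 0, 0, 0), (-1, 1, -1, 1))
(np.float64(0.10053471475074836), (0, 0, 0, 0, 2), (1, 1, 1, 1))
(np.float64(0.10053471475074836), (0, 0, 0, 0, 2), (-1, 1, -1, 1))
(np.float64(0.10053471475074836), (0, 0, 0, 2, 0), (1, 1, 1, -1))
(np.float64(0.10053471475074836), (0, 0, 0, 2, 0), (-1, 1, -1, -1))
(np.float64(0.10053471475074836), (0, 0, 0, 2, 2), (1, 1, 1, -1))
(np.float64(0.10053471475074836), (0, 0, 2, 2, 2), (-1, 1, 1, -1))
(np.float64(0.10053471475074836), (0, 2, 0, 0, 0), (1, -1, 1, -1))
(np.float64(0.10053471475074836), (0, 2, 0, 0, 0), (-1, -1, -1, -1))
(np.float64(0.10053471475074836), (0, 2, 0, 0, 2), (-1, -1, -1, -1))
(np.float64(0.10053471475074836), (0, 2, 0, 2, 0), (1, -1, 1, 1))
(np.float64(0.10053471475074836), (0, 2, 0, 2, 0), (-1, -1, -1, 1))
(np.float64(0.10053471475074836), (0, 2, 0, 2, 2), (-1, -1, -1, 1))
(np.float64(0.10053471475074836), (0, 2, 2, 0, 2), (1, -1, -1, -1))
(np.float64(0.10053471475074836), (0, 2, 2, 0, 2), (-1, -1, 1, -1))
(np.float64(0.10053471475074836), (2, 0, 2, 0, 2), (1, 1, -1, 1))
(np.float64(0.10053471475074836), (2, 0, 2, 0, 2), (-1, 1, 1, 1))
(np.float64(0.10053471475074836), (2, 0, 2, 2, 2), (1, 1, -1, -1))
(np.float64(0.10053471475074836), (2, 0, 2, 2, 2), (-1, 1, 1, -1))
(np.float64(0.10053471475074836), (2, 2, 2, 0, 2), (1, -1, -1, -1))
(np.float64(0.10053471475074836), (2, 2, 2, 2, 2), (1, -1, -1, 1))
(np.float64(0.10053471475074836), (2, 2, 2, 2, 2), (-1, -1, 1, 1))
```

The structure is Rz·Ry alternating, with all offsets zero. A horizontal tool low down therefore needs the flipped wrist (q5 near π), so I'll move in and log poses to fit the link lengths.

Emit:
{"op": "arm_command", "data": {
  "commands": [
    {"dx": 0.04, "dy": -0.03, "dz": 0.02},
    {"dx": 0.07, "dy": -0.07, "dz": 0.04},
    {"dx": 0.1, "dy": -0.11, "dz": 0.06},
    {"dx": 0.12, "dy": -0.15, "dz": 0.08},
    {"dx": 0.14, "dy": -0.19, "dz": 0.1}
  ],
  "gripper": -1
}}

```text
$.commands[0]: bad value
```

```bash
cat > lg.py <<'E'
from bench import manip
import json
s=manip.sense();r={k:list(map(float,s[k])) for k in("qpos","ee_pos","eef_rot","wrist_force")};r["t"]=float(s["time_s"])
open("log.jsonl","a").write(json.dumps(r)+"\n")
print({k:[round(x,3) for x in v] if k!="t" else v for k,v in r.items()},s["opening"])
E
python3 lg.py
```

```text
{'qpos': [-1.004, 0.502, -0.427, 1.551, 0.221, 1.138, -0.21], 'ee_pos': [194.296, 619.619, 230.374], 'eef_rot': [-0.475, -3.105, 0.003], 'wrist_force': [0.018, 0.448, -0.14], 't': 0.1} 0.9972464772421707
```

Emit:
{"op": "arm_command", "data": {
  "commands": [
    {"dx": 0.02, "dy": -0.04, "dz": 0.01},
    {"dx": 0.04, "dy": -0.08, "dz": 0.02},
    {"dx": 0.05, "dy": -0.12, "dz": 0.02, "rz": 0.1},
    {"dx": 0.06, "dy": -0.16, "dz": 0.02, "rz": 0.2},
    {"dx": 0.07, "dy": -0.2, "dz": 0.02, "rz": 0.3}
  ]
}}

```text
$.commands[0]: bad value
```

```bash
python3 lg.py
```

```text
{'qpos': [-1.004, 0.502, -0.427, 1.551, 0.221, 1.138, -0.21], 'ee_pos': [194.296, 619.619, 230.374], 'eef_rot': [-0.475, -3.105, 0.003], 'wrist_force': [0.018, 0.448, -0.14], 't': 0.1} 0.9972464772421707
```

Emit:
{"op": "arm_command", "data": {
  "commands": [
    {"dx": 0.01, "dy": -0.04, "rx": 0.1},
    {"dx": 0.02, "dy": -0.08, "rx": 0.2},
    {"dx": 0.02, "dy": -0.12, "rx": 0.3},
    {"dx": 0.02, "dy": -0.15, "rx": 0.4}
  ]
}}

```text
$.commands[0]: bad value
```

```bash
python3 lg.py
```

```text
{'qpos': [-1.004, 0.502, -0.427, 1.551, 0.221, 1.138, -0.21], 'ee_pos': [194.296, 619.619, 230.374], 'eef_rot': [-0.475, -3.105, 0.003], 'wrist_force': [0.018, 0.448, -0.14], 't': 0.1} 0.9972464772421707
```

Rows need all six keys.

Emit:
{"op": "arm_command", "data": {
  "commands": [
    {"dx": 0.04, "dy": -0.03, "dz": 0.02, "rx": 0, "ry": 0, "rz": 0},
    {"dx": 0.07, "dy": -0.07, "dz": 0.04, "rx": 0, "ry": 0, "rz": 0},
    {"dx": 0.1, "dy": -0.11, "dz": 0.06, "rx": 0, "ry": 0, "rz": 0},
    {"dx": 0.12, "dy": -0.15, "dz": 0.08, "rx": 0, "ry": 0, "rz": 0},
    {"dx": 0.14, "dy": -0.19, "dz": 0.1, "rx": 0, "ry": 0, "rz": 0}
  ],
  "gripper": -1
}}

```text
time_s: 0.6
ee_pos: [331.5, 435.7, 327.6]
eef_rot: [-0.476, -3.105, 0.001]
wrist_force: [1.3, 0.1, 0.2]
opening: 0.145
grip_force: 0.0
```

```bash
rm log.jsonl; python3 lg.py
```

```text
{'qpos': [-0.637, 0.226, -0.393, 1.69, 0.091, 1.244, 0.216], 'ee_pos': [331.478, 435.694, 327.61], 'eef_rot': [-0.476, -3.105, 0.001], 'wrist_force': [1.262, 0.123, 0.177], 't': 0.6} 0.14462894580561297
```

Emit:
{"op": "arm_command", "data": {
  "commands": [
    {"dx": 0.02, "dy": -0.04, "dz": 0.01, "rx": 0, "ry": 0, "rz": 0},
    {"dx": 0.04, "dy": -0.08, "dz": 0.02, "rx": 0, "ry": 0, "rz": 0},
    {"dx": 0.05, "dy": -0.12, "dz": 0.02, "rx": 0, "ry": 0, "rz": 0.1},
    {"dx": 0.06, "dy": -0.16, "dz": 0.02, "rx": 0, "ry": 0, "rz": 0.2},
    {"dx": 0.07, "dy": -0.2, "dz": 0.02, "rx": 0, "ry": 0, "rz": 0.3}
  ]
}}

```text
time_s: 1.1
ee_pos: [400.6, 235.9, 347.3]
eef_rot: [0.0, -3.141, 0.0]
wrist_force: [-0.1, -1.1, -0.0]
opening: -0.0
grip_force: 0.0
```

```bash
python3 lg.py
```

```text
{'qpos': [-0.336, 0.041, -0.261, 1.845, 0.011, 1.258, 0.97], 'ee_pos': [400.585, 235.876, 347.346], 'eef_rot': [0.0, -3.141, 0.0], 'wrist_force': [-0.145, -1.102, -0.019], 't': 1.1} -4.8805143138160387e-05
```

Emit:
{"op": "arm_command", "data": {
  "commands": [
    {"dx": 0.01, "dy": -0.04, "dz": 0, "rx": 0.1, "ry": 0, "rz": 0},
    {"dx": 0.02, "dy": -0.08, "dz": 0, "rx": 0.2, "ry": 0, "rz": 0},
    {"dx": 0.02, "dy": -0.12, "dz": 0, "rx": 0.3, "ry": 0, "rz": 0},
    {"dx": 0.02, "dy": -0.15, "dz": 0, "rx": 0.4, "ry": 0, "rz": 0}
  ]
}}

```text
time_s: 1.5
ee_pos: [420.7, 85.1, 348.2]
eef_rot: [0.009, 3.075, 0.629]
wrist_force: [-0.0, -0.4, -0.4]
opening: -0.001
grip_force: 0.0
```

```bash
python3 lg.py
```

```text
{'qpos': [-0.009, -0.033, 0.077, 1.981, -0.424, 1.247, 1.78], 'ee_pos': [420.742, 85.112, 348.176], 'eef_rot': [0.009, 3.075, 0.629], 'wrist_force': [-0.016, -0.352, -0.433], 't': 1.5} -0.0006353952548735305
```

```bash
cat > kin.py <<'E'
import numpy as np, json
from scipy.spatial.transform import Rotation as R
from scipy.optimize import least_squares
Ry=lambda t:R.from_euler('y',t).as_matrix()
Rz=lambda t:R.from_euler('z',t).as_matrix()
def fk(q,v,sg,pts=False):
    yaw,c,x0,y0,d1,L1,a1,a2,L2,a3,L3=v
    s1,s3,s5,s7=sg
    M=Rz(yaw+s1*q[0]);p=np.array([x0,y0,d1]);P=[p]
    M=M@Ry(q[1])@Rz(s3*q[2]);p=p+M@[a1,0,L1];P.append(p)
    M=M@Ry(q[3]);p=p+M@[a2,0,L2];M=M@Rz(s5*q[4]);P.append(p)
    M=M@Ry(q[5]);p=p+M@[a3,0,L3];M=M@Rz(s7*q[6]+c);P.append(p)
    return (p,M,P) if pts else (p,M)
E
python3 - <<'E'
from kin import *
import itertools
D=[json.loads(l) for l in open("log.jsonl")]
D.append(dict(qpos=[-1.00381853,0.50172979,-0.42679431,1.55135211,0.2208171,1.13832063,-0.21028576],ee_pos=[194.296,619.619,230.374],eef_rot=[-0.475,-3.105,0.003]))
def res(v,sg):
    r=[]
    for d in D:
        p,M=fk(d["qpos"],v,sg);r+=list(p-d["ee_pos"]);r+=list(300*(R.from_matrix(M).inv()*R.from_rotvec(d["eef_rot"])).as_rotvec())
    return r+list(np.array(v[2:4])*.3)+[.05*v[6],.05*v[7],.05*v[9]]
best=[]
for sg in itertools.product((1,-1),repeat=4):
  for y0 in(0,1.57,3.14,-1.57):
   for c in (0,1.57,3.14,-1.57):
    f=least_squares(res,[y0,c,0,0,300,350,0,0,350,0,250],args=(sg,),max_nfev=60);best.append((f.cost,sg,f.x,f.fun))
best.sort(key=lambda b:b[0])
for b in best[:4]:print(round(b[0],2),b[1],np.round(b[2],3))
print(np.round(best[0][3],1))
json.dump([list(best[0][2]),best[0][1]],open("kin.json","w"))
E
```

```text
15.64 (-1, -1, -1, -1) [-3.10000e-02  1.54000e+00  5.07700e+00 -8.92800e+00  3.37236e+02
  5.36154e+02  2.48000e+00  3.53130e+01  4.70978e+02 -3.25900e+00
  3.46545e+02]
15.64 (-1, -1, -1, -1) [-3.10000e-02  1.54000e+00  5.07700e+00 -8.92800e+00  3.37236e+02
  5.36154e+02  2.48000e+00  3.53130e+01  4.70978e+02 -3.25900e+00
  3.46545e+02]
15.64 (-1, -1, -1, -1) [-3.10000e-02  1.54000e+00  5.07700e+00 -8.92800e+00  3.37236e+02
  5.36155e+02  2.48000e+00  3.53130e+01  4.70978e+02 -3.25900e+00
  3.46545e+02]
15.64 (-1, -1, -1, -1) [-3.10000e-02  1.54000e+00  5.07700e+00 -8.92800e+00  3.37236e+02
  5.36154e+02  2.48000e+00  3.53130e+01  4.70978e+02 -3.25900e+00
  3.46545e+02]
[ 0.2  0.2  0.1  0.  -0.  -0.2 -1.7  0.7  0.1  0.  -0.  -0.2  0.9 -0.
 -0.2 -0.1  3.7  0.6  0.2 -0.1 -0.1  0.1  0.  -0.2  1.5 -2.7  0.1  1.8
 -0.2]
```

```bash
cat > kin.py <<'E'
import numpy as np, json, os
from scipy.spatial.transform import Rotation as R
from scipy.optimize import least_squares
Ry=lambda t:R.from_euler('y',t).as_matrix()
Rz=lambda t:R.from_euler('z',t).as_matrix()
LO=np.array([-2.88,-.31,-1.54,.2,-1.41,.19,-2.57]);HI=np.array([2.88,2.03,1.56,2.42,4.55,2.02,2.57])
V=json.load(open("kin.json")) if os.path.exists("kin.json") else None
def fk(q,v=None,pts=False):
    d1,b0,L1,a1,b1,L2,a2,b2,a3,L3=V if v is None else v
    M=Rz(-q[0]);p=np.array([0,0,d1])+M@[0,b0,0];P=[p]
    M=M@Ry(q[1])@Rz(-q[2]);p=p+M@[a1,b1,L1];P.append(p)
    M=M@Ry(q[3]);p=p+M@[a2,b2,L2];M=M@Rz(-q[4]);P.append(p)
    M=M@Ry(q[5]);p=p+M@[a3,0,L3];M=M@Rz(-q[6]+np.pi/2);P.append(p)
    return (p,M,P) if pts else (p,M)
E
rm -f kin.json
cat > fit.py <<'E'
from kin import *
D=[json.loads(l) for l in open("log.jsonl")]
D.append(dict(qpos=[-1.00381853,0.50172979,-0.42679431,1.55135211,0.2208171,1.13832063,-0.21028576],ee_pos=[194.296,619.619,230.374],eef_rot=[-0.475,-3.105,0.003]))
def res(v):
    r=[]
    for d in D: r+=list(fk(d["qpos"],v)[0]-d["ee_pos"])
    return r+[.01*v[i] for i in(1,3,4,6,7,8)]
f=least_squares(res,[330,0,450,0,0,450,0,0,0,330])
print(np.round(f.x,1),np.round(f.fun,2))
for d in D:print(np.degrees((R.from_matrix(fk(d["qpos"],f.x)[1]).inv()*R.from_rotvec(d["eef_rot"])).magnitude()))
json.dump(list(f.x),open("kin.json","w"))
E
python3 fit.py
```

```text
[ 3.465e+02 -1.470e+01  5.057e+02 -6.000e-01 -6.100e+00  4.718e+02
 -1.000e-01 -6.100e+00  5.000e-01  3.590e+02] [ 0.    0.01  0.02 -0.    0.01 -0.04 -0.   -0.    0.02  0.01 -0.01 -0.
 -0.15 -0.01 -0.06 -0.   -0.06  0.  ]
1.440331374417936e-14
2.487261388784856e-14
5.137223079184346e-14
0.015812654889534997
```

```bash
cat > plan.py <<'E'
from kin import *
X,Y,A=641.75,-28.72,.136
def hw(p): c,s=np.cos(A),np.sin(A);return np.array([X+c*p[0]-s*p[1],Y+s*p[0]+c*p[1],p[2]])
def pose(pitch,roll,yaw=0.):
    z=np.array([np.cos(A+yaw)*np.cos(pitch),np.sin(A+yaw)*np.cos(pitch),-np.sin(pitch)])
    y=roll*np.array([-np.sin(A+yaw),np.cos(A+yaw),0]);return np.c_[np.cross(y,z),y,z]
def ik(p,M,q0,w=.02):
    f=lambda q:np.r_[fk(q)[0]-p,400*(R.from_matrix(M).inv()*R.from_matrix(fk(q)[1])).as_rotvec(),w*(q-q0)]
    g=least_squares(f,np.clip(q0,LO+.02,HI-.02),bounds=(LO+.01,HI-.01));return g.x,np.abs(g.fun[:6]).max()
E
python3 - <<'E'
from plan import *
from bench import manip
w=manip.capture("wrist");print(np.round(w["hand_eye"],3).tolist(),np.round(w["intrinsics"],1).tolist())
rng=np.random.default_rng(0)
for pitch in(.0,.2,.35):
  for roll in(1,-1):
    sols=[]
    for k in range(60):
        q,e=ik(hw([-12,0,85]),pose(pitch,roll),rng.uniform(LO,HI),1e-3)
        if e<.5:
            P=fk(q,pts=True)[2];m=min((q-LO).min(),(HI-q).min());sols.append((m,q,P))
    sols.sort(key=lambda s:-s[0]);print("pitch",pitch,"roll",roll,len(sols))
    for m,q,P in sols[:3]:print(round(m,2),np.round(q,2),"elbow",P[1].round(),"wrist",P[2].round())
E
```

```text
[[-0.0, -0.959, -0.283, 71.841], [1.0, -0.0, -0.0, 0.872], [0.0, -0.283, 0.959, -141.991], [0.0, 0.0, 0.0, 1.0]] [[308.4, 0.0, 316.1], [0.0, 308.4, 195.8], [0.0, 0.0, 1.0]]
pitch 0.0 roll 1 38
0.11 [ 1.47  1.92 -0.96  2.31  3.96  0.89 -0.22] elbow [  30. -473.  170.] wrist [274. -79.  85.]
0.11 [ 1.37  1.8  -0.91  2.31  3.97  1.01 -0.35] elbow [  82. -485.  228.] wrist [274. -79.  85.]
0.11 [ 1.23  1.66 -0.82  2.31  3.97  1.18 -0.5 ] elbow [ 151. -481.  299.] wrist [274. -79.  85.]
pitch 0.0 roll -1 32
0.11 [ 0.91  1.42 -0.59  2.31  3.89  1.5   2.35] elbow [ 289. -408.  422.] wrist [274. -79.  85.]
0.1 [ 0.82  1.36 -0.52  2.32  3.85  1.58  2.27] elbow [ 324. -376.  448.] wrist [274. -79.  85.]
0.1 [ 1.05  1.5  -0.69  2.31  3.93  1.37  2.47] elbow [ 235. -447.  377.] wrist [274. -79.  85.]
pitch 0.2 roll 1 41
0.03 [ 1.48  1.92 -1.14  2.39  3.44  0.87  0.15] elbow [  25. -474.  170.] wrist [281. -78. 156.]
0.03 [ 1.28  1.6  -0.99  2.39  3.58  1.04 -0.31] elbow [ 129. -489.  329.] wrist [281. -78. 156.]
0.03 [ 1.1   1.39 -0.84  2.39  3.62  1.18 -0.59] elbow [ 208. -453.  432.] wrist [281. -78. 156.]
pitch 0.2 roll -1 31
0.02 [ 0.97  1.28 -0.72  2.4   3.62  1.28  2.39] elbow [ 260. -410.  490.] wrist [281. -78. 156.]
0.02 [ 0.85  1.2  -0.61  2.4   3.61  1.36  2.26] elbow [ 298. -366.  529.] wrist [281. -78. 156.]
0.02 [ 0.72  1.13 -0.5   2.4   3.59  1.43  2.13] elbow [ 331. -318.  559.] wrist [281. -78. 156.]
pitch 0.35 roll 1 0
pitch 0.35 roll -1 0
```

Run:
```python
from plan import *
rng=np.random.default_rng(0)
out=[]
for yaw in(.35,.5):
 for pitch in(0.,.15):
  for ro in(0,.8,1.57,-.8,-1.57):
    M=pose(pitch,-1,yaw)@Rz(ro);b=(-1,)
    for k in range(25):
        q,e=ik(hw([-12,30,80]),M,rng.uniform(LO,HI),1e-3)
        if e>.5:continue
        q2,e2=ik(hw([-12,30,180]),M,q,.5)
        if e2>2:continue
        m=min(min((x-LO).min(),(HI-x).min()) for x in(q,q2))
        P=fk(q,pts=True)[2]
        if m>b[0] and P[1][2]>250:b=(m,q,q2,P)
    if b[0]>0:print(yaw,pitch,ro,round(b[0],2),b[1].round(2),b[2].round(2),"el",b[3][1].round(),"wr",b[3][2].round())
```

```text
0.35 0.0 0 0.11 [ 0.85  1.25 -0.39  2.2   4.25  1.34  1.98] [ 0.88  1.01 -0.47  2.31  4.18  1.28  1.87] el [ 302. -375.  504.] wr [ 308. -168.   80.]
0.35 0.0 0.8 0.12 [ 1.34  1.57 -0.83  2.19  4.4   0.75  1.4 ] [ 1.37  1.38 -0.97  2.3   4.23  0.72  1.39] el [  97. -497.  344.] wr [ 308. -168.   80.]
0.35 0.0 1.57 0.12 [ 1.27  1.5  -0.77  2.19  4.39  0.85  0.6 ] [ 1.31  1.31 -0.91  2.3   4.24  0.81  0.56] el [ 131. -488.  378.] wr [ 308. -168.   80.]
0.35 0.0 -0.8 0.01 [0.07 1.26 0.33 2.22 3.84 2.01 2.33] [0.03 1.02 0.4  2.34 3.88 1.93 2.24] el [478. -52. 504.] wr [ 308. -168.   80.]
0.35 0.0 -1.57 0.01 [ 1.24  1.48 -0.75  2.19  4.38  0.89 -2.56] [ 1.34  1.34 -0.94  2.3   4.23  0.77 -2.56] el [ 144. -483.  390.] wr [ 308. -168.   80.]
0.35 0.15 0 0.07 [ 1.09  1.24 -0.66  2.26  4.18  0.95  2.08] [ 1.15  1.01 -0.79  2.35  4.1   0.88  1.96] el [ 206. -433.  507.] wr [ 312. -166.  133.]
0.35 0.15 0.8 0.08 [ 1.4   1.53 -0.96  2.25  4.11  0.55  1.61] [ 1.42  1.32 -1.11  2.34  3.94  0.53  1.55] el [  69. -501.  360.] wr [ 312. -166.  133.]
0.35 0.15 1.57 0.08 [ 1.46  1.62 -1.02  2.25  4.04 
[... 866 characters left out ...]
23 2.12 4.15 1.85 2.4 ] [0.24 0.96 0.28 2.24 4.17 1.79 2.29] el [ 449. -142.  532.] wr [ 337. -214.   80.]
0.5 0.15 0 0.15 [ 0.91  1.11 -0.44  2.17  4.4   1.07  1.77] [ 0.95  0.87 -0.51  2.25  4.38  1.03  1.61] el [ 262. -371.  570.] wr [ 340. -211.  133.]
0.5 0.15 0.8 0.16 [ 0.73  1.06 -0.25  2.17  4.34  1.24  0.92] [ 0.75  0.81 -0.29  2.26  4.34  1.19  0.76] el [ 314. -311.  594.] wr [ 340. -211.  133.]
0.5 0.15 1.57 0.16 [ 0.69  1.05 -0.21  2.17  4.33  1.27  0.14] [ 0.71  0.8  -0.24  2.26  4.33  1.23 -0.02] el [ 324. -297.  597.] wr [ 340. -211.  133.]
0.5 0.15 -0.8 0.15 [0.42 1.04 0.07 2.18 4.23 1.51 2.42] [0.41 0.79 0.09 2.27 4.26 1.44 2.27] el [ 389. -198.  602.] wr [ 340. -211.  133.]
```

Run:
```python
from plan import *
import plan
rng=np.random.default_rng(1)
hi=HI.copy();hi[4]=1.5;plan.HI=hi
for pitch in(0.,.25,.5,.75):
 for yaw in(-.6,-.3,0,.3,.6,.9):
  for ro in(0,.8,1.57,-.8,-1.57):
    M=pose(pitch,-1,yaw)@Rz(ro);b=(-1,)
    for k in range(8):
        q0=rng.uniform(LO,hi)
        q,e=ik(hw([-12,0,75]),M,q0,1e-3)
        if e>1:continue
        q2,e2=ik(hw([-12,0,180]),M,q,.3)
        if e2>2:continue
        m=min(min((x-LO).min(),(hi-x).min()) for x in(q,q2))
        P=fk(q,pts=True)[2]
        if m>b[0] and P[1][2]>200:b=(m,q,q2,P)
    if b[0]>0:print(pitch,yaw,ro,round(b[0],2),b[1].round(2),b[2].round(2),"el",b[3][1].round(),"wr",b[3][2].round())
```

```text
0.0 0.6 0 0.27 [ 1.45  1.59 -0.94  1.98 -1.06  0.57  1.39] [ 1.49  1.44 -1.08  2.08 -1.14  0.51  1.31] el [  43. -504.  330.] wr [ 364. -271.   75.]
0.0 0.6 0.8 0.27 [ 1.48  1.64 -0.98  1.98 -0.97  0.52  0.53] [ 1.52  1.49 -1.12  2.08 -1.05  0.46  0.44] el [  26. -504.  308.] wr [ 364. -271.   75.]
0.0 0.6 1.57 0.24 [ 1.5   1.66 -1.    1.97 -0.91  0.5  -0.29] [ 1.53  1.52 -1.14  2.08 -0.99  0.43 -0.37] el [  17. -503.  295.] wr [ 364. -271.   75.]
0.0 0.6 -0.8 0.01 [ 1.23  1.37 -0.69  1.98 -1.4   0.88  2.38] [ 1.34  1.24 -0.88  2.09 -1.4   0.76  2.26] el [ 149. -474.  443.] wr [ 364. -271.   75.]
0.0 0.6 -1.57 0.11 [ 1.6   1.83 -1.13  1.97 -0.4   0.37  2.43] [ 1.61  1.69 -1.27  2.08 -0.48  0.3   2.33] el [ -34. -486.  210.] wr [ 364. -272.   75.]
0.0 0.9 0 0.56 [ 1.27  1.47 -0.85  1.74 -0.76  0.91  1.  ] [ 1.31  1.3  -0.94  1.84 -0.82  0.89  0.91] el [ 131. -487.  392.] wr [ 447. -339.   75.]
0.0 0.9 0.8 0.38 [ 1.4   1.65 -1.06  1.73 -0.38  0.78 -0.07] [ 1.44  1.5  -1.16  1.83 -0.45  0.75 -0.17] el [  66. -500.  302.] wr [ 447. -339.   75.]
0.0 0.9 1.57 0.56 [ 1.25  1.45 -0.83  1.74 
[... 4271 characters left out ...]
[ 0.88  0.6  -0.58  1.9  -0.77  0.76  0.45] el [ 216. -293.  698.] wr [ 496. -257.  319.]
0.75 0.9 0.8 0.4 [ 0.91  0.81 -0.62  1.91 -0.74  0.59 -0.23] [ 0.92  0.61 -0.63  1.9  -0.73  0.74 -0.38] el [ 211. -303.  692.] wr [ 496. -257.  320.]
0.75 0.9 1.57 0.36 [ 0.65  0.73 -0.28  1.92 -1.05  0.75 -0.78] [ 0.63  0.54 -0.25  1.91 -0.97  0.87 -0.97] el [ 256. -220.  724.] wr [ 496. -257.  319.]
0.75 0.9 -0.8 0.43 [ 0.85  0.78 -0.54  1.91 -0.83  0.62  1.44] [ 0.85  0.59 -0.53  1.9  -0.8   0.78  1.27] el [ 222. -283.  702.] wr [ 496. -257.  319.]
0.75 0.9 -1.57 0.36 [ 0.97  0.85 -0.71  1.91 -0.62  0.55  2.04] [ 0.99  0.65 -0.74  1.89 -0.63  0.71  1.91] el [ 198. -327.  679.] wr [ 496. -257.  320.]
```

Approaching from the right, with the tool yawed about 0.65 rad to the left and nearly level, keeps clear of the tube and well inside the joint ranges. I'll work out the waypoints.

```bash
cat > sim.py <<'E'
from plan import *
D=[json.loads(l) for l in open("log.jsonl")]
q=np.array(D[-1]["qpos"])
def go(q,p,M,n):
    p0,M0=fk(q);w=(R.from_matrix(M)*R.from_matrix(M0).inv()).as_rotvec();mm=9
    for k in range(1,n+1):
        t=k/n;qn,e=ik(p0+t*(p-p0),R.from_rotvec(t*w).as_matrix()@M0,q,.3)
        mm=min(mm,(qn-LO).min(),(HI-qn).min());sp=np.abs(qn-q).max();q=qn
    print(n,"d",np.round(p-p0),"w",np.round(w,3),"q",q.round(2),"marg",round(mm,2),"err",round(e,2),"lastspeed",round(sp/.1,2))
    return q
E
python3 - <<'E'
from sim import *
q00=q
for yaw in(.6,.7):
  for pitch in(.1,.2):
    M=pose(pitch,-1,yaw);print("==",yaw,pitch);q=q00
    dirh=np.array([np.cos(yaw),np.sin(yaw)]);pre=np.array([-12,50])-90*dirh
    q=go(q,hw([*pre,340]),M,24)
    q=go(q,hw([*pre,78]),M,12)
    P=fk(q,pts=True)[2];print("wrist",P[2].round(),"elbow",P[1].round())
    q=go(q,hw([-12,50,78]),M,8)
    q=go(q,hw([-12,50,180]),M,20)
E
```

```text
== 0.6 0.1
24 d [ 136. -126.   -8.] w [ 1.428  0.951 -1.597] q [ 1.57  0.71 -1.04  2.26 -1.4   0.88  1.09] marg 0.01 err 0.0 lastspeed 2.01
12 d [   0.    0. -262.] w [ 0. -0. -0.] q [ 1.4   1.31 -0.71  2.13 -1.31  0.76  1.57] marg 0.01 err 0.0 lastspeed 0.44
wrist [ 292. -281.  113.] elbow [  66. -485.  474.]
8 d [67. 60. -0.] w [ 0. -0. -0.] q [ 1.36  1.49 -0.93  2.09 -1.4   0.49  1.66] marg 0.01 err 0.0 lastspeed 0.48
20 d [  0.   0. 102.] w [-0.  0. -0.] q [ 1.46  1.4  -1.14  2.18 -1.4   0.35  1.52] marg 0.01 err 0.0 lastspeed 0.1
== 0.6 0.2
24 d [ 136. -126.   -8.] w [ 1.331  0.931 -1.676] q [ 1.51  0.55 -0.97  2.25 -1.4   0.92  0.98] marg 0.01 err 0.0 lastspeed 2.31
12 d [   0.    0. -262.] w [ 0. -0. -0.] q [ 1.36  1.21 -0.72  2.17 -1.38  0.7   1.55] marg 0.01 err 0.0 lastspeed 0.48
wrist [ 296. -277.  149.] elbow [  78. -468.  522.]
8 d [67. 60. -0.] w [ 0. -0. -0.] q [ 1.41  1.5  -1.03  2.12 -1.4   0.3   1.63] marg 0.01 err 0.0 lastspeed 0.56
20 d [  0.   0. 102.] w [-0.  0. -0.] q [ 1.46  1.35 -1.2   2.2  -1.4   0.23  1.44] marg 0.01 err 0.0 lastspeed 0.12
== 0.7 0.1
24 d [
[... 366 characters left out ...]
   1.53] marg 0.01 err 0.0 lastspeed 0.41
20 d [  0.   0. 102.] w [-0.  0. -0.] q [ 1.24  1.12 -0.86  2.11 -1.4   0.73  1.38] marg 0.01 err 0.0 lastspeed 0.09
== 0.7 0.2
24 d [ 142. -133.   -8.] w [ 1.264  0.981 -1.6  ] q [ 1.11  0.45 -0.48  2.16 -1.4   1.2   0.97] marg 0.01 err 0.0 lastspeed 2.57
12 d [   0.    0. -262.] w [ 0. -0. -0.] q [ 1.08  1.06 -0.42  2.08 -1.4   1.02  1.47] marg 0.01 err 0.0 lastspeed 0.49
wrist [ 327. -309.  149.] elbow [ 191. -400.  591.]
8 d [60. 67. -0.] w [ 0. -0. -0.] q [ 1.17  1.23 -0.76  2.06 -1.4   0.67  1.48] marg 0.01 err 0.0 lastspeed 0.44
20 d [  0.   0. 102.] w [-0. -0. -0.] q [ 1.24  1.03 -0.88  2.13 -1.4   0.66  1.31] marg 0.01 err 0.0 lastspeed 0.11
```

Run:
```python
from h import *
for n in("top","scene"):
    T2=np.load(n+".npz")["T"];print(n,"cam at",(-T2[:3,:3].T@T2[:3,3]).round(), "fwd",T2[2,:3].round(2))
for uv in((553,200),(525,290),(497,390),(190,0),(160,25),(552,195)):
    g=least_squares(lambda q:proj(np.array([q[0],q[1],0]))-uv,[550,-300]).x;print(uv,g.round())
```

```text
top cam at [ 11.  12. 980.] fwd [ 0.64 -0.02 -0.77]
scene cam at [-241. -584.  706.] fwd [ 0.77  0.47 -0.44]
(553, 200) [ 817. -635.]
(525, 290) [ 551. -482.]
(497, 390) [ 329. -361.]
(190, 0) [1847.  475.]
(160, 25) [1664.  557.]
(552, 195) [ 834. -638.]
```

The top view shows a solid wall running obliquely on the right, from about (0,-180) to (834,-638), so a right-hand approach would hit it. I'll search for approaches from the left or middle with wall clearance included.

```bash
cat >> plan.py <<'E'
def wall(q):
    P=fk(q,pts=True)[2];return min(.49*(p[0]-329)+.87*(p[1]+361) for p in(P[0],P[1],P[2],(P[1]+P[2])/2))
def marg(q): return min((q-LO).min(),(HI-q).min())
E
python3 - <<'E'
from plan import *
rng=np.random.default_rng(2)
for yaw in(0.,-.3,-.5,-.7):
 y0=0 if yaw==0 else -40
 for p1,p2 in((.0,0.),(.15,.15),(.15,-.1)):
  for ro in(0,1.57,-1.57):
    M=pose(p1,-1,yaw)@Rz(ro);M2=pose(p2,-1,yaw)@Rz(ro);bs={}
    for k in range(30):
        q,e=ik(hw([-12,y0,78]),M,rng.uniform(LO,HI),1e-3)
        if e>1:continue
        q2,e2=ik(hw([-12,y0,180]),M2,q,.3)
        if e2>2:continue
        P=fk(q,pts=True)[2];wl=min(wall(q),wall(q2))
        if wl<110 or P[1][2]<250:continue
        m=min(marg(q),marg(q2));key=q[4]>2.2
        if m>bs.get(key,(-1,))[0]:bs[key]=(m,q,q2,P,wl)
    for key,b in bs.items():
        if b[0]>.02:print(yaw,p1,p2,ro,round(b[0],2),b[1].round(2),b[2].round(2),"el",b[3][1].round(),"wr",b[3][2].round(),"wall",round(b[4]))
E
```

```text
-0.5 0.15 -0.1 0 0.05 [-0.2   1.09 -0.07  2.35  2.54  1.7   1.45] [-0.23  1.05 -0.04  2.37  2.49  1.92  1.43] el [443.  67. 582.] wr [304.  56. 131.] wall 142
-0.5 0.15 -0.1 1.57 0.05 [-0.15  1.09 -0.11  2.35  2.56  1.72 -0.08] [-0.18  1.06 -0.09  2.37  2.52  1.95 -0.1 ] el [446.  46. 581.] wr [304.  56. 131.] wall 141
-0.5 0.15 -0.1 -1.57 0.03 [-0.84  1.26  0.52  2.37  2.36  1.31  2.48] [-0.89  1.26  0.57  2.39  2.21  1.46  2.48] el [336. 345. 503.] wr [303.  56. 131.] wall 150
-0.7 0.0 0.0 0 0.1 [-0.32  1.19 -0.1   2.2   2.2   1.79  1.43] [-0.31  0.93 -0.12  2.32  2.19  1.71  1.54] el [453. 126. 534.] wr [332. 122.  78.] wall 143
-0.7 0.0 0.0 0 0.11 [-0.18  1.21 -0.23  2.19  2.28  1.9   1.52] [-0.16  0.95 -0.27  2.31  2.25  1.81  1.63] el [469.  65. 525.] wr [332. 122.  78.] wall 141
-0.7 0.0 0.0 1.57 0.1 [-0.34  1.19 -0.08  2.2   2.18  1.78 -0.16] [-0.34  0.93 -0.09  2.32  2.18  1.69 -0.05] el [449. 138. 534.] wr [332. 122.  78.] wall 143
-0.7 0.0 0.0 1.57 0.1 [-0.29  1.19 -0.13  2.2   2.21  1.82 -0.12] [-0.28  0.94 -0.15  2.32  2.2   1.73 -0.01] el [457. 113. 532.] wr [332. 122. 
[... 1248 characters left out ...]
1.44] el [421. 131. 595.] wr [335. 120. 131.] wall 143
-0.7 0.15 -0.1 0 0.14 [-0.23  1.07 -0.18  2.26  2.24  1.66  1.53] [-0.29  1.03 -0.13  2.28  2.2   1.86  1.51] el [436.  82. 591.] wr [335. 120. 131.] wall 142
-0.7 0.15 -0.1 1.57 0.14 [-0.4   1.06 -0.02  2.27  2.18  1.54 -0.14] [-0.46  1.03  0.03  2.28  2.12  1.74 -0.16] el [414. 151. 595.] wr [335. 120. 131.] wall 144
-0.7 0.15 -0.1 1.57 0.14 [-0.28  1.06 -0.14  2.26  2.23  1.62 -0.07] [-0.33  1.03 -0.09  2.28  2.18  1.83 -0.09] el [430. 101. 593.] wr [335. 120. 131.] wall 143
-0.7 0.15 -0.1 -1.57 0.06 [-1.22  1.44  0.78  2.29  2.07  0.75  2.42] [-1.3   1.49  0.86  2.3   1.88  0.85  2.51] el [188. 464. 418.] wr [335. 120. 131.] wall 155
```

Run:
```python
from sim import *
q00=q
for yaw in(-.65,-.75):
  for pitch,zh in((.15,300),(.3,340)):
    M=pose(pitch,-1,yaw);print("==",yaw,pitch);q=q00
    dirh=np.array([np.cos(yaw),np.sin(yaw)]);pre=np.array([-12,-50])-90*dirh
    q=go(q,hw([-150,50,zh]),M,24);print(wall(q))
    q=go(q,hw([*pre,zh-60]),M,8);print(wall(q))
    q=go(q,hw([*pre,78]),M,12)
    P=fk(q,pts=True)[2];print("wrist",P[2].round(),"elbow",P[1].round(),wall(q))
    q=go(q,hw([-12,-50,78]),M,8)
    q=go(q,hw([-12,-50,180]),pose(.0,-1,yaw),20)
```

```text
== -0.65 0.15
24 d [ 66. -85. -48.] w [-1.989  0.053  2.274] q [ 0.08  0.74 -1.12  2.41  1.79  2.01  2.01] marg 0.01 err 44.43 lastspeed 0.77
139.5698675397409
8 d [ 37. -72. -63.] w [ 0.008 -0.02   0.11 ] q [ 0.25  0.94 -0.98  2.41  2.2   2.01  2.04] marg 0.01 err 26.46 lastspeed 0.63
138.7207055003706
12 d [ -26.  -16. -158.] w [ 0.01  -0.002  0.06 ] q [-0.06  1.2  -0.47  2.38  2.29  2.01  1.58] marg 0.01 err 0.0 lastspeed 0.35
wrist [249. 139. 131.] elbow [473.  10. 526.] 140.60413331799444
8 d [ 78. -44.  -0.] w [-0. -0.  0.] q [ 0.02  1.11 -0.37  2.28  2.45  1.8   1.68] marg 0.04 err 0.0 lastspeed 0.25
20 d [  0.  -0. 102.] w [-0.074 -0.131  0.   ] q [ 0.    0.98 -0.38  2.34  2.41  1.89  1.7 ] marg 0.08 err 0.0 lastspeed 0.07
== -0.65 0.3
24 d [ 66. -85.  -8.] w [-1.804 -0.019  2.366] q [ 0.52  0.49 -1.53  2.41  1.65  1.7   2.3 ] marg 0.01 err 29.49 lastspeed 1.0
136.11955814779725
8 d [ 47. -59. -74.] w [ 0.001 -0.042  0.07 ] q [ 0.6   1.03 -1.5   2.41  2.16  2.01  2.45] marg 0.01 err 22.67 lastspeed 0.62
98.04808135132716
12 d [ -23.  -12. -206.] w [ 0.004 -0.023  0.048] q [ 0
[... 1174 characters left out ...]
762  0.07   2.298] q [ 0.45  0.62 -1.53  2.41  1.65  1.9   2.23] marg 0.01 err 16.17 lastspeed 0.99
138.26269172848856
8 d [ 64. -41. -66.] w [ 0.001 -0.02   0.039] q [ 0.53  0.95 -1.42  2.41  2.06  2.01  2.31] marg 0.01 err 2.83 lastspeed 0.52
131.058835463539
12 d [  -3.   -2. -202.] w [ 0.001 -0.003  0.006] q [ 0.19  1.22 -0.82  2.35  2.28  2.01  1.88] marg 0.01 err 0.0 lastspeed 0.39
wrist [283. 170. 184.] elbow [ 463. -110.  518.] 138.97323176436916
8 d [ 74. -52.  -0.] w [-0. -0. -0.] q [ 0.31  1.13 -0.74  2.26  2.41  1.79  1.99] marg 0.04 err 0.0 lastspeed 0.26
20 d [  0.  -0. 102.] w [-0.173 -0.245  0.   ] q [ 0.15  1.06 -0.6   2.28  2.39  2.01  1.87] marg 0.01 err 0.0 lastspeed 0.22
```

Run:
```python
from sim import *
q00=q
for yaw,y0 in((-.7,-45),(-.8,-50)):
    print("==",yaw);q=q00
    dirh=np.array([np.cos(yaw),np.sin(yaw)]);pre=np.array([-12,y0])-65*dirh
    q=go(q,hw([-100,-10,320]),pose(.7,-1,-1.2),16)
    q=go(q,hw([*pre,250]),pose(.4,-1,-1.),8)
    q=go(q,hw([*pre,150]),pose(.25,-1,yaw),8)
    q=go(q,hw([*pre,78]),pose(.15,-1,yaw),8);print("wall",wall(q))
    q=go(q,hw([-12,y0,78]),pose(.15,-1,yaw),6)
    q=go(q,hw([-12,y0,180]),pose(.05,-1,yaw),20)
```

```text
== -0.7
16 d [ 123. -137.  -28.] w [-1.149  0.14   2.071] q [-0.06  0.19 -0.47  2.07  1.06  1.22  2.56] marg 0.01 err 0.0 lastspeed 3.14
8 d [ 37.  12. -70.] w [-0.247 -0.171  0.198] q [-0.22  0.46 -0.43  2.23  1.55  1.33  2.09] marg 0.07 err 0.0 lastspeed 0.59
8 d [  -0.   -0. -100.] w [-0.099 -0.114  0.299] q [ 0.33  1.12 -0.94  2.41  2.35  2.01  2.04] marg 0.01 err 0.48 lastspeed 4.8
8 d [ -0.  -0. -72.] w [-0.053 -0.084  0.001] q [ 0.02  1.21 -0.55  2.32  2.31  2.01  1.69] marg 0.01 err 0.0 lastspeed 0.42
wall 139.98381354322137
6 d [ 55. -35.  -0.] w [-0. -0. -0.] q [ 0.08  1.15 -0.48  2.25  2.42  1.86  1.76] marg 0.04 err 0.0 lastspeed 0.24
20 d [  0.  -0. 102.] w [-0.053 -0.085  0.   ] q [ 0.09  0.98 -0.52  2.33  2.37  1.89  1.81] marg 0.09 err 0.0 lastspeed 0.09
== -0.8
16 d [ 123. -137.  -28.] w [-1.149  0.14   2.071] q [-0.06  0.19 -0.47  2.07  1.06  1.22  2.56] marg 0.01 err 0.0 lastspeed 3.14
8 d [ 41.  12. -70.] w [-0.247 -0.171  0.198] q [-0.22  0.46 -0.42  2.22  1.56  1.33  2.1 ] marg 0.07 err 0.0 lastspeed 0.59
8 d [  -0.   -0. -100.] w [-0.104 -0.108  0.2  ] q [-0.29  0.8  -0.32  2.35  1.95  1.52  1.67] marg 0.07 err 0.0 lastspeed 0.5
8 d [ -0.  -0. -72.] w [-0.062 -0.079  0.   ] q [-0.35  1.08 -0.25  2.26  1.99  1.69  1.49] marg 0.07 err 0.0 lastspeed 0.34
wall 143.3853342266865
6 d [ 51. -40.  -0.] w [-0. -0.  0.] q [-0.28  1.05 -0.17  2.21  2.11  1.6   1.55] marg 0.17 err 0.0 lastspeed 0.19
20 d [  0.  -0. 102.] w [-0.062 -0.079  0.   ] q [-0.3   0.89 -0.16  2.28  2.08  1.64  1.62] marg 0.14 err 0.0 lastspeed 0.09
```

Run:
```python
from sim import *
q00=q
for yaw,y0,ro in((-.8,-70,.5),(-.75,-70,.5),(-.8,-60,.8)):
    print("==",yaw,y0,ro);q=q00
    dirh=np.array([np.cos(yaw),np.sin(yaw)]);pre=np.array([-12,y0])-65*dirh
    q=go(q,hw([-100,-10,330]),pose(.7,-1,-1.2)@Rz(ro),18)
    q=go(q,hw([*pre,250]),pose(.45,-1,-1.)@Rz(ro/2),8)
    q=go(q,hw([*pre,150]),pose(.35,-1,yaw),8)
    q=go(q,hw([*pre,74]),pose(.25,-1,yaw),8);print("wall",wall(q))
    q=go(q,hw([-12,y0,74]),pose(.25,-1,yaw),6)
    q=go(q,hw([-12,y0,180]),pose(.1,-1,yaw),20)
```

```text
== -0.8 -70 0.5
18 d [ 123. -137.  -18.] w [-1.248 -0.028  1.555] q [-0.35  0.16 -0.15  2.07  1.    1.18  2.11] marg 0.3 err 0.0 lastspeed 0.93
8 d [ 44.  -7. -80.] w [-0.326  0.031  0.335] q [-0.42  0.38 -0.12  2.24  1.51  1.14  1.9 ] marg 0.18 err 0.0 lastspeed 0.68
8 d [   0.   -0. -100.] w [-0.236  0.088  0.296] q [-0.44  0.67 -0.07  2.38  1.95  1.23  1.67] marg 0.04 err 0.0 lastspeed 0.54
8 d [ -0.  -0. -76.] w [-0.062 -0.079  0.   ] q [-0.48  0.98 -0.05  2.31  1.99  1.42  1.45] marg 0.04 err 0.0 lastspeed 0.37
wall 144.9011516499511
6 d [ 51. -40.  -0.] w [-0. -0.  0.] q [-0.4   0.97  0.02  2.25  2.11  1.34  1.49] marg 0.12 err 0.0 lastspeed 0.19
20 d [  0.  -0. 106.] w [-0.092 -0.118  0.   ] q [-0.45  0.84  0.06  2.3   2.07  1.43  1.55] marg 0.12 err 0.0 lastspeed 0.07
== -0.75 -70 0.5
18 d [ 123. -137.  -18.] w [-1.248 -0.028  1.555] q [-0.35  0.16 -0.15  2.07  1.    1.18  2.11] marg 0.3 err 0.0 lastspeed 0.93
8 d [ 42. -10. -80.] w [-0.326  0.031  0.335] q [-0.41  0.38 -0.12  2.25  1.51  1.13  1.9 ] marg 0.17 err 0.0 lastspeed 0.69
8 d [  -0.   -0. -100.] w [-0.238  0.082  0
[... 563 characters left out ...]
 2.07  1.    1.18  1.81] marg 0.29 err 0.0 lastspeed 0.91
8 d [ 43.   2. -80.] w [-0.397  0.137  0.415] q [-0.43  0.39 -0.13  2.23  1.49  1.15  1.75] marg 0.19 err 0.0 lastspeed 0.66
8 d [   0.   -0. -100.] w [-0.336  0.185  0.353] q [-0.46  0.67 -0.07  2.38  1.92  1.23  1.68] marg 0.04 err 0.0 lastspeed 0.54
8 d [  0.  -0. -76.] w [-0.062 -0.079  0.   ] q [-0.51  0.98 -0.05  2.3   1.96  1.41  1.46] marg 0.05 err 0.0 lastspeed 0.37
wall 145.21109304008064
6 d [ 51. -40.  -0.] w [-0. -0.  0.] q [-0.42  0.97  0.02  2.24  2.09  1.34  1.5 ] marg 0.13 err 0.0 lastspeed 0.2
20 d [  0.  -0. 106.] w [-0.092 -0.118  0.   ] q [-0.48  0.84  0.06  2.3   2.04  1.43  1.56] marg 0.12 err 0.0 lastspeed 0.07
```

Emit:
{"op": "arm_command", "data": {
  "commands": [
    {"dx": 0.007, "dy": -0.008, "dz": -0.001, "rx": -0.07, "ry": 0, "rz": 0.086},
    {"dx": 0.014, "dy": -0.015, "dz": -0.002, "rx": -0.14, "ry": 0, "rz": 0.172},
    {"dx": 0.02, "dy": -0.023, "dz": -0.003, "rx": -0.21, "ry": 0, "rz": 0.258},
    {"dx": 0.027, "dy": -0.03, "dz": -0.004, "rx": -0.28, "ry": -0.01, "rz": 0.344},
    {"dx": 0.034, "dy": -0.038, "dz": -0.005, "rx": -0.35, "ry": -0.01, "rz": 0.43},
    {"dx": 0.041, "dy": -0.046, "dz": -0.006, "rx": -0.42, "ry": -0.01, "rz": 0.516},
    {"dx": 0.048, "dy": -0.053, "dz": -0.007, "rx": -0.49, "ry": -0.01, "rz": 0.602},
    {"dx": 0.054, "dy": -0.061, "dz": -0.008, "rx": -0.55, "ry": -0.01, "rz": 0.69},
    {"dx": 0.061, "dy": -0.068, "dz": -0.009, "rx": -0.62, "ry": -0.01, "rz": 0.78}
  ]
}}

```text
time_s: 2.45
ee_pos: [482.0, 19.7, 338.4]
eef_rot: [1.105, -2.768, 0.357]
wrist_force: [-0.2, -0.5, -0.4]
opening: -0.003
grip_force: 0.0
```

```bash
python3 lg.py
python3 - <<'E'
from sim import *
q=go(q,hw([-100,-10,330]),pose(.7,-1,-1.2)@Rz(.5),10)
E
```

```text
{'qpos': [-0.209, 0.138, -0.082, 1.788, 0.267, 1.345, 1.963], 'ee_pos': [481.995, 19.651, 338.37], 'eef_rot': [1.105, -2.768, 0.357], 'wrist_force': [-0.157, -0.494, -0.379], 't': 2.45} -0.0029693034790847597
10 d [ 62. -72.  -8.] w [-0.615 -0.019  0.774] q [-0.35  0.16 -0.15  2.06  1.    1.18  2.11] marg 0.36 err 0.0 lastspeed 0.83
```

The controller tracks the model, so I'll continue.

Emit:
{"op": "arm_command", "data": {
  "commands": [
    {"dx": 0.007, "dy": -0.008, "dz": -0.001, "rx": -0.07, "ry": 0, "rz": 0.086},
    {"dx": 0.014, "dy": -0.016, "dz": -0.002, "rx": -0.14, "ry": 0, "rz": 0.172},
    {"dx": 0.021, "dy": -0.024, "dz": -0.003, "rx": -0.21, "ry": -0.01, "rz": 0.258},
    {"dx": 0.028, "dy": -0.032, "dz": -0.004, "rx": -0.28, "ry": -0.01, "rz": 0.344},
    {"dx": 0.034, "dy": -0.04, "dz": -0.005, "rx": -0.35, "ry": -0.01, "rz": 0.43},
    {"dx": 0.041, "dy": -0.048, "dz": -0.006, "rx": -0.42, "ry": -0.01, "rz": 0.516},
    {"dx": 0.048, "dy": -0.056, "dz": -0.007, "rx": -0.49, "ry": -0.02, "rz": 0.602},
    {"dx": 0.055, "dy": -0.064, "dz": -0.008, "rx": -0.55, "ry": -0.02, "rz": 0.69},
    {"dx": 0.062, "dy": -0.072, "dz": -0.008, "rx": -0.615, "ry": -0.02, "rz": 0.774}
  ]
}}

```text
time_s: 3.35
ee_pos: [543.9, -51.5, 330.1]
eef_rot: [1.885, -1.87, 1.186]
wrist_force: [0.5, 0.1, -0.4]
opening: 0.001
grip_force: 0.0
```

```bash
python3 lg.py
python3 - <<'E'
from sim import *
yaw,y0=-.8,-65
pre=np.array([-12,y0])-65*np.array([np.cos(yaw),np.sin(yaw)])
q=go(q,hw([*pre,250]),pose(.45,-1,-1.)@Rz(.25),8)
E
```

```text
{'qpos': [-0.35, 0.155, -0.152, 2.067, 1.005, 1.176, 2.111], 'ee_pos': [543.861, -51.533, 330.133], 'eef_rot': [1.885, -1.87, 1.186], 'wrist_force': [0.452, 0.149, -0.402], 't': 3.35} 0.0006507071634948029
8 d [ 44.  -3. -80.] w [-0.327  0.031  0.333] q [-0.42  0.39 -0.13  2.24  1.5   1.14  1.9 ] marg 0.18 err 0.0 lastspeed 0.66
```

Emit:
{"op": "arm_command", "data": {
  "commands": [
    {"dx": 0.006, "dy": 0, "dz": -0.01, "rx": -0.04, "ry": 0, "rz": 0.04},
    {"dx": 0.011, "dy": -0.001, "dz": -0.02, "rx": -0.08, "ry": 0.01, "rz": 0.08},
    {"dx": 0.017, "dy": -0.001, "dz": -0.03, "rx": -0.12, "ry": 0.01, "rz": 0.12},
    {"dx": 0.022, "dy": -0.002, "dz": -0.04, "rx": -0.16, "ry": 0.015, "rz": 0.165},
    {"dx": 0.028, "dy": -0.002, "dz": -0.05, "rx": -0.205, "ry": 0.02, "rz": 0.21},
    {"dx": 0.033, "dy": -0.002, "dz": -0.06, "rx": -0.245, "ry": 0.025, "rz": 0.25},
    {"dx": 0.039, "dy": -0.003, "dz": -0.07, "rx": -0.285, "ry": 0.03, "rz": 0.29},
    {"dx": 0.044, "dy": -0.003, "dz": -0.08, "rx": -0.327, "ry": 0.031, "rz": 0.333}
  ]
}}

```text
time_s: 4.15
ee_pos: [588.1, -54.3, 249.9]
eef_rot: [2.052, -1.282, 1.447]
wrist_force: [-0.4, -0.6, -0.1]
opening: 0.003
grip_force: 0.0
```

```bash
python3 lg.py
python3 - <<'E'
from sim import *
from bench import manip
import cv2
yaw,y0=-.8,-65
pre=np.array([-12,y0])-65*np.array([np.cos(yaw),np.sin(yaw)])
q=go(q,hw([*pre,150]),pose(.35,-1,yaw),8)
q=go(q,hw([*pre,74]),pose(.25,-1,yaw),8)
c=manip.capture("top")["color"][:,:,::-1];w=manip.capture("wrist")["color"][:,:,::-1]
cv2.imwrite("pics/tw.png",np.hstack([cv2.resize(c[120:400,140:440],(500,467)),cv2.resize(w[:,170:],(290,247)).copy() if 0 else cv2.resize(w,(300,188))])  if 0 else cv2.resize(c[100:400,140:540],(800,600)))
cv2.imwrite("pics/w1.png",w)
E
```

```text
{'qpos': [-0.419, 0.389, -0.129, 2.235, 1.5, 1.144, 1.897], 'ee_pos': [588.07, -54.332, 249.918], 'eef_rot': [2.052, -1.282, 1.447], 'wrist_force': [-0.357, -0.637, -0.083], 't': 4.15} 0.0030943035407440993
8 d [  -0.    0. -100.] w [-0.238  0.089  0.298] q [-0.45  0.67 -0.08  2.38  1.93  1.23  1.68] marg 0.04 err 0.0 lastspeed 0.53
8 d [ -0.  -0. -76.] w [-0.062 -0.079  0.   ] q [-0.49  0.98 -0.06  2.31  1.98  1.42  1.46] marg 0.05 err 0.0 lastspeed 0.37
```

View pics/tw.png

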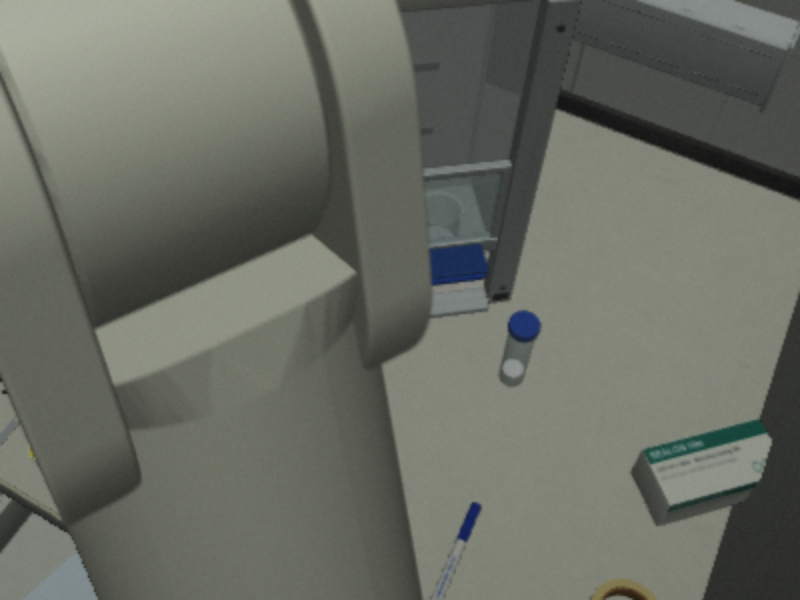

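View pics/w1.png

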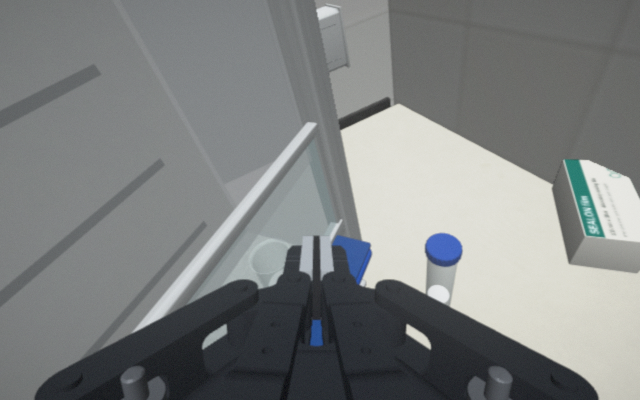

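The top view is now blocked by the arm. The wrist view shows the fingertips at (316,240) clear of the lip, and the tube off to the right at (440,260). I'll go down in front of the lip.

Emit:
{"op": "arm_command", "data": {
  "commands": [
    {"dx": 0, "dy": 0, "dz": -0.012, "rx": -0.03, "ry": 0.011, "rz": 0.037},
    {"dx": 0, "dy": 0, "dz": -0.025, "rx": -0.06, "ry": 0.022, "rz": 0.075},
    {"dx": 0, "dy": 0, "dz": -0.037, "rx": -0.09, "ry": 0.033, "rz": 0.112},
    {"dx": 0, "dy": 0, "dz": -0.05, "rx": -0.12, "ry": 0.045, "rz": 0.15},
    {"dx": 0, "dy": 0, "dz": -0.062, "rx": -0.15, "ry": 0.056, "rz": 0.187},
    {"dx": 0, "dy": 0, "dz": -0.075, "rx": -0.18, "ry": 0.067, "rz": 0.225},
    {"dx": 0, "dy": 0, "dz": -0.087, "rx": -0.21, "ry": 0.078, "rz": 0.26},
    {"dx": 0, "dy": 0, "dz": -0.1, "rx": -0.238, "ry": 0.089, "rz": 0.298}
  ]
}}

```text
time_s: 5.05
ee_pos: [588.3, -54.5, 150.8]
eef_rot: [2.179, -0.755, 1.527]
wrist_force: [-0.1, -0.3, -0.9]
opening: -0.001
grip_force: 0.0
```

```bash
python3 lg.py
python3 - <<'E'
from sim import *
yaw,y0=-.8,-65
pre=np.array([-12,y0])-65*np.array([np.cos(yaw),np.sin(yaw)])
q=go(q,hw([*pre,74]),pose(.25,-1,yaw),8)
print(fk(q,pts=True)[2])
q=go(q,hw([-12,y0,74]),pose(.25,-1,yaw),6)
E
```

```text
{'qpos': [-0.447, 0.672, -0.078, 2.379, 1.933, 1.233, 1.679], 'ee_pos': [588.302, -54.454, 150.816], 'eef_rot': [2.179, -0.755, 1.527], 'wrist_force': [-0.101, -0.317, -0.947], 't': 5.05} -0.0009031070623486912
8 d [ -0.   1. -77.] w [-0.062 -0.077  0.002] q [-0.49  0.98 -0.06  2.31  1.97  1.42  1.45] marg 0.05 err 0.0 lastspeed 0.37
[array([  6.90336483, -12.92175285, 346.52661204]), array([379.6862651 , 179.29604806, 629.09749328]), array([313.44284254, 159.68723934, 162.35244983]), array([587.48391044, -54.68910422,  74.00001436])]
6 d [ 51. -40.  -0.] w [-0. -0.  0.] q [-0.41  0.97  0.02  2.24  2.1   1.34  1.5 ] marg 0.12 err 0.0 lastspeed 0.19
```

The wrist view also shows the knuckles bulging sideways at about 45°, and at this yaw they would hit the lip front. Rolling the hand 90°, so the fingers close vertically and the camera faces away from the hood, avoids this.

Run:
```python
from sim import *
yaw,y0=-.8,-65
Z=Rz(np.pi/2)
pre=np.array([-16,y0])-60*np.array([np.cos(yaw),np.sin(yaw)])
q=go(q,hw([*pre,150]),pose(.3,-1,yaw)@Z,14)
q=go(q,hw([*pre,76]),pose(.2,-1,yaw)@Z,8)
print(np.round(fk(q,pts=True)[2][2]))
q=go(q,hw([-16,y0,76]),pose(.2,-1,yaw)@Z,6)
q=go(q,hw([-16,y0,175]),pose(.1,-1,yaw)@Z,20)
q=go(q,hw([-16,y0,175]),pose(.2,-1,yaw)@Z,20)
```

```text
14 d [-0. -3. -1.] w [ 1.147 -0.948 -0.499] q [-0.27  0.74 -0.27  2.37  1.98  1.42  0.12] marg 0.04 err 0.0 lastspeed 1.08
8 d [ -0.  -0. -74.] w [-0.062 -0.079  0.   ] q [-0.33  1.03 -0.21  2.29  2.02  1.61 -0.08] marg 0.05 err 0.0 lastspeed 0.35
[310. 159. 147.]
6 d [ 47. -37.  -0.] w [-0. -0.  0.] q [-0.26  1.01 -0.14  2.24  2.14  1.53 -0.02] marg 0.14 err 0.0 lastspeed 0.18
20 d [ 0. -0. 99.] w [-0.062 -0.079  0.   ] q [-0.29  0.85 -0.13  2.3   2.1   1.56  0.05] marg 0.12 err 0.0 lastspeed 0.08
20 d [-0.  0.  0.] w [ 0.062  0.079 -0.   ] q [-0.25  0.76 -0.16  2.32  2.09  1.43  0.12] marg 0.1 err 0.0 lastspeed 0.07
```

Emit:
{"op": "arm_command", "data": {
  "commands": [
    {"dx": 0, "dy": 0, "dz": 0, "rx": 0.095, "ry": -0.079, "rz": -0.042},
    {"dx": 0, "dy": 0, "dz": 0, "rx": 0.19, "ry": -0.158, "rz": -0.083},
    {"dx": 0, "dy": -0.001, "dz": 0, "rx": 0.287, "ry": -0.237, "rz": -0.125},
    {"dx": 0, "dy": -0.001, "dz": 0, "rx": 0.382, "ry": -0.316, "rz": -0.166},
    {"dx": 0, "dy": -0.001, "dz": 0, "rx": 0.478, "ry": -0.395, "rz": -0.208},
    {"dx": 0, "dy": -0.002, "dz": 0, "rx": 0.573, "ry": -0.474, "rz": -0.25},
    {"dx": 0, "dy": -0.002, "dz": 0, "rx": 0.669, "ry": -0.553, "rz": -0.291},
    {"dx": 0, "dy": -0.002, "dz": 0, "rx": 0.765, "ry": -0.632, "rz": -0.333},
    {"dx": 0, "dy": -0.003, "dz": 0, "rx": 0.86, "ry": -0.711, "rz": -0.374},
    {"dx": 0, "dy": -0.003, "dz": 0, "rx": 0.956, "ry": -0.79, "rz": -0.416},
    {"dx": 0, "dy": -0.003, "dz": 0, "rx": 1.051, "ry": -0.869, "rz": -0.457},
    {"dx": 0, "dy": -0.003, "dz": 0, "rx": 1.147, "ry": -0.948, "rz": -0.499}
  ]
}}

```text
time_s: 6.25
ee_pos: [588.2, -57.9, 151.3]
eef_rot: [-0.947, 1.962, -1.442]
wrist_force: [-0.9, 0.1, -0.2]
opening: 0.0
grip_force: 0.0
```

```bash
python3 lg.py
python3 - <<'E'
from sim import *
yaw,y0=-.8,-65
Z=Rz(np.pi/2)
pre=np.array([-16,y0])-60*np.array([np.cos(yaw),np.sin(yaw)])
q=go(q,hw([*pre,76]),pose(.2,-1,yaw)@Z,8)
E
```

```text
{'qpos': [-0.274, 0.734, -0.272, 2.375, 1.976, 1.415, 0.116], 'ee_pos': [588.179, -57.947, 151.304], 'eef_rot': [-0.947, 1.962, -1.442], 'wrist_force': [-0.931, 0.149, -0.152], 't': 6.25} 0.0004324949991019914
8 d [ -0.   0. -75.] w [-0.067 -0.075  0.002] q [-0.34  1.03 -0.21  2.29  2.02  1.61 -0.08] marg 0.05 err 0.0 lastspeed 0.36
```

Emit:
{"op": "arm_command", "data": {
  "commands": [
    {"dx": 0, "dy": 0, "dz": -0.01, "rx": -0.008, "ry": -0.01, "rz": 0},
    {"dx": 0, "dy": 0, "dz": -0.02, "rx": -0.017, "ry": -0.019, "rz": 0},
    {"dx": 0, "dy": 0, "dz": -0.03, "rx": -0.025, "ry": -0.028, "rz": 0},
    {"dx": 0, "dy": 0, "dz": -0.04, "rx": -0.034, "ry": -0.038, "rz": 0},
    {"dx": 0, "dy": 0, "dz": -0.05, "rx": -0.042, "ry": -0.047, "rz": 0},
    {"dx": 0, "dy": 0, "dz": -0.06, "rx": -0.05, "ry": -0.056, "rz": 0},
    {"dx": 0, "dy": 0, "dz": -0.068, "rx": -0.058, "ry": -0.066, "rz": 0},
    {"dx": 0, "dy": 0, "dz": -0.075, "rx": -0.067, "ry": -0.075, "rz": 0}
  ]
}}

```text
time_s: 7.05
ee_pos: [588.2, -57.9, 75.6]
eef_rot: [-0.915, 1.868, -1.533]
wrist_force: [-0.8, 0.4, 0.1]
opening: -0.001
grip_force: 0.0
```

```bash
python3 lg.py
python3 - <<'E'
from sim import *
from bench import manip
import cv2
yaw,y0=-.8,-65
Z=Rz(np.pi/2)
q=go(q,hw([-16,y0,76]),pose(.2,-1,yaw)@Z,6)
w=manip.capture("wrist")["color"][:,:,::-1]
cv2.imwrite("pics/w2.png",w)
E
```

```text
{'qpos': [-0.336, 1.034, -0.211, 2.29, 2.021, 1.609, -0.07], 'ee_pos': [588.21, -57.895, 75.632], 'eef_rot': [-0.915, 1.868, -1.533], 'wrist_force': [-0.797, 0.38, 0.114], 't': 7.05} -0.001246328516959481
6 d [ 47. -37.   0.] w [ 0.005 -0.003  0.001] q [-0.26  1.01 -0.14  2.24  2.14  1.53 -0.02] marg 0.14 err 0.0 lastspeed 0.18
```

View pics/w2.png

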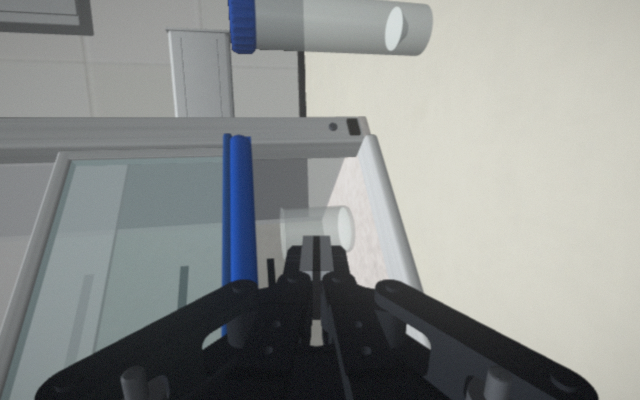

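The view is rolled, so up is left. The fingertips at (316,240) sit between the blue lip (columns 225–255) and the sill (about column 380). I'll slide them in under the lip.

Emit:
{"op": "arm_command", "data": {
  "commands": [
    {"dx": 0.008, "dy": -0.006, "dz": 0, "rx": 0, "ry": 0, "rz": 0},
    {"dx": 0.016, "dy": -0.012, "dz": 0, "rx": 0, "ry": 0, "rz": 0},
    {"dx": 0.024, "dy": -0.019, "dz": 0, "rx": 0, "ry": 0, "rz": 0},
    {"dx": 0.032, "dy": -0.025, "dz": 0, "rx": 0, "ry": 0, "rz": 0},
    {"dx": 0.04, "dy": -0.031, "dz": 0, "rx": 0, "ry": 0, "rz": 0},
    {"dx": 0.047, "dy": -0.037, "dz": 0, "rx": 0, "ry": 0, "rz": 0},
    {"dx": 0.047, "dy": -0.037, "dz": 0, "rx": 0, "ry": 0, "rz": 0}
  ]
}}

```text
time_s: 7.8
ee_pos: [630.2, -100.4, 73.8]
eef_rot: [-0.92, 1.879, -1.539]
wrist_force: [-14.3, -5.7, -1.8]
opening: 0.003
grip_force: 0.0
```

Emit:
{"op": "arm_command", "data": {
  "commands": [
    {"dx": 0, "dy": 0, "dz": 0.002, "rx": 0, "ry": 0, "rz": 0},
    {"dx": 0, "dy": 0, "dz": 0.004, "rx": 0, "ry": 0, "rz": 0},
    {"dx": 0, "dy": 0, "dz": 0.006, "rx": 0, "ry": 0, "rz": 0}
  ]
}}

```text
time_s: 8.1
ee_pos: [630.4, -98.4, 79.2]
eef_rot: [-0.922, 1.878, -1.535]
wrist_force: [-15.1, -0.9, -2.4]
opening: 0.002
grip_force: 0.0
```

Emit:
{"op": "arm_command", "data": {
  "commands": [
    {"dx": 0, "dy": 0, "dz": 0.002, "rx": 0, "ry": 0, "rz": 0},
    {"dx": 0, "dy": 0, "dz": 0.004, "rx": 0, "ry": 0, "rz": 0}
  ]
}}

```text
time_s: 8.3
ee_pos: [630.7, -98.0, 83.3]
eef_rot: [-0.922, 1.877, -1.534]
wrist_force: [-13.7, 0.4, -2.1]
opening: 0.0
grip_force: 0.0
```

Emit:
{"op": "arm_command", "data": {
  "commands": [
    {"dx": 0, "dy": 0, "dz": 0.002, "rx": 0, "ry": 0, "rz": 0},
    {"dx": 0, "dy": 0, "dz": 0.004, "rx": 0, "ry": 0, "rz": 0}
  ]
}}

```text
time_s: 8.5
ee_pos: [630.8, -97.9, 87.4]
eef_rot: [-0.922, 1.877, -1.534]
wrist_force: [-14.7, -0.5, -2.9]
opening: 0.001
grip_force: 0.0
```

```bash
python3 lg.py
```

```text
{'qpos': [-0.26, 0.98, -0.141, 2.256, 2.129, 1.512, -0.002], 'ee_pos': [630.807, -97.892, 87.406], 'eef_rot': [-0.922, 1.877, -1.534], 'wrist_force': [-14.723, -0.526, -2.877], 't': 8.5} 0.0007890069997331242
```

The -14 N in x means the gripper body's front corner is bearing on the lip's nose, because the yaw is too steep. I'll back off a little and reduce the yaw.

Emit:
{"op": "arm_command", "data": {
  "commands": [
    {"dx": -0.006, "dy": 0.004, "dz": -0.004, "rx": 0, "ry": 0, "rz": 0},
    {"dx": -0.012, "dy": 0.009, "dz": -0.008, "rx": 0, "ry": 0, "rz": 0},
    {"dx": -0.02, "dy": 0.015, "dz": -0.012, "rx": 0, "ry": 0, "rz": 0},
    {"dx": -0.028, "dy": 0.022, "dz": -0.014, "rx": 0, "ry": 0, "rz": 0},
    {"dx": -0.028, "dy": 0.022, "dz": -0.014, "rx": 0, "ry": 0, "rz": 0}
  ]
}}

```text
time_s: 9.0
ee_pos: [605.9, -71.2, 74.5]
eef_rot: [-0.921, 1.869, -1.529]
wrist_force: [0.2, 0.1, -0.0]
opening: -0.003
grip_force: 0.0
```

```bash
python3 lg.py
python3 - <<'E'
from sim import *
Z=Rz(np.pi/2);q0=q
for yaw,pt in((-.68,.15),(-.62,.15),(-.62,.05)):
    print(yaw,pt)
    q=go(q0,hw([-42,-55,78]),pose(pt,-1,yaw)@Z,4)
    q=go(q,hw([-20,-65,78]),pose(pt,-1,yaw)@Z,4)
    qq=go(q,hw([-20,-65,180]),pose(pt,-1,yaw)@Z,20)
    qq=go(q,hw([-20,-65,180]),pose(0.05,-1,yaw)@Z,20)
E
```

```text
{'qpos': [-0.308, 1.026, -0.182, 2.273, 2.07, 1.576, -0.049], 'ee_pos': [605.884, -71.19, 74.453], 'eef_rot': [-0.921, 1.869, -1.529], 'wrist_force': [0.178, 0.091, -0.005], 't': 9.0} -0.003108568767623047
-0.68 0.15
4 d [  2. -17.   4.] w [-0.024 -0.048  0.117] q [-0.29  1.08 -0.09  2.33  2.26  1.66 -0.16] marg 0.09 err 0.0 lastspeed 0.48
4 d [23. -7. -0.] w [ 0. -0.  0.] q [-0.27  1.07 -0.07  2.3   2.29  1.61 -0.13] marg 0.09 err 0.0 lastspeed 0.11
20 d [  0.  -0. 102.] w [0. 0. 0.] q [-0.27  0.79 -0.08  2.4   2.27  1.49  0.01] marg 0.02 err 0.0 lastspeed 0.15
20 d [  0.  -0. 102.] w [-0.052 -0.086  0.   ] q [-0.29  0.89 -0.06  2.37  2.26  1.63 -0.06] marg 0.05 err 0.0 lastspeed 0.09
-0.62 0.15
4 d [  2. -17.   4.] w [-0.022 -0.048  0.177] q [-0.28  1.09 -0.06  2.36  2.35  1.68 -0.19] marg 0.06 err 0.0 lastspeed 0.72
4 d [23. -7. -0.] w [ 0. -0.  0.] q [-0.26  1.08 -0.04  2.33  2.38  1.63 -0.16] marg 0.07 err 0.0 lastspeed 0.12
20 d [  0.  -0. 102.] w [0. 0. 0.] q [ 0.33  0.93 -0.66  2.41  2.54  1.78  0.38] marg 0.01 err 0.0 lastspeed 1.48
20 d [  0.  -0. 102.] w [-0.047 -0.089  0.   ] q [-0.28  0.89 -0.02  2.4   2.36  1.64 -0.1 ] marg 0.02 err 0.0 lastspeed 0.1
-0.62 0.05
4 d [  2. -17.   4.] w [-0.076 -0.133  0.177] q [-0.31  1.19 -0.04  2.32  2.31  1.79 -0.25] marg 0.1 err 0.0 lastspeed 0.58
4 d [23. -7. -0.] w [-0. -0.  0.] q [-0.3   1.17 -0.01  2.28  2.34  1.75 -0.22] marg 0.11 err 0.0 lastspeed 0.12
20 d [  0.  -0. 102.] w [0. 0. 0.] q [-0.3   0.89 -0.    2.4   2.35  1.63 -0.11] marg 0.02 err 0.0 lastspeed 0.15
20 d [  0.  -0. 102.] w [0. 0. 0.] q [-0.3   0.89 -0.    2.4   2.35  1.63 -0.11] marg 0.02 err 0.0 lastspeed 0.15
```

Emit:
{"op": "arm_command", "data": {
  "commands": [
    {"dx": 0, "dy": -0.003, "dz": 0.001, "rx": -0.012, "ry": -0.022, "rz": 0.03},
    {"dx": 0, "dy": -0.006, "dz": 0.002, "rx": -0.025, "ry": -0.045, "rz": 0.06},
    {"dx": 0.001, "dy": -0.009, "dz": 0.003, "rx": -0.038, "ry": -0.068, "rz": 0.09},
    {"dx": 0.001, "dy": -0.011, "dz": 0.003, "rx": -0.05, "ry": -0.09, "rz": 0.117},
    {"dx": 0.001, "dy": -0.011, "dz": 0.003, "rx": -0.05, "ry": -0.09, "rz": 0.117}
  ]
}}

```text
time_s: 9.5
ee_pos: [607.0, -85.0, 77.8]
eef_rot: [-0.95, 1.691, -1.532]
wrist_force: [-0.1, -0.3, 0.1]
opening: 0.0
grip_force: 0.0
```

```bash
python3 lg.py
python3 - <<'E'
from sim import *
q=go(q,hw([-20,-62,78]),pose(.1,-1,-.68)@Rz(np.pi/2),4)
E
```

```text
{'qpos': [-0.312, 1.129, -0.085, 2.313, 2.23, 1.718, -0.187], 'ee_pos': [607.032, -85.044, 77.84], 'eef_rot': [-0.95, 1.691, -1.532], 'wrist_force': [-0.107, -0.308, 0.097], 't': 9.5} 9.13860177362644e-05
4 d [24. -7.  0.] w [0.    0.001 0.003] q [-0.29  1.11 -0.06  2.28  2.27  1.67 -0.16] marg 0.12 err 0.0 lastspeed 0.12
```

Emit:
{"op": "arm_command", "data": {
  "commands": [
    {"dx": 0.006, "dy": -0.002, "dz": 0, "rx": 0, "ry": 0, "rz": 0},
    {"dx": 0.012, "dy": -0.004, "dz": 0, "rx": 0, "ry": 0, "rz": 0},
    {"dx": 0.018, "dy": -0.006, "dz": 0, "rx": 0, "ry": 0, "rz": 0},
    {"dx": 0.024, "dy": -0.008, "dz": 0, "rx": 0, "ry": 0, "rz": 0},
    {"dx": 0.024, "dy": -0.008, "dz": 0, "rx": 0, "ry": 0, "rz": 0}
  ]
}}

```text
time_s: 10.0
ee_pos: [632.7, -92.6, 79.4]
eef_rot: [-0.945, 1.69, -1.531]
wrist_force: [0.2, -0.7, -0.2]
opening: 0.003
grip_force: 0.0
```

Emit:
{"op": "arm_command", "data": {
  "commands": [
    {"dx": 0, "dy": 0, "dz": 0.003, "rx": 0, "ry": 0, "rz": 0},
    {"dx": 0, "dy": 0, "dz": 0.006, "rx": 0, "ry": 0, "rz": 0}
  ]
}}

```text
time_s: 10.2
ee_pos: [631.4, -92.2, 84.7]
eef_rot: [-0.948, 1.691, -1.53]
wrist_force: [0.8, -0.2, -0.2]
opening: -0.001
grip_force: 0.0
```

Emit:
{"op": "arm_command", "data": {
  "commands": [
    {"dx": 0, "dy": 0, "dz": 0.002, "rx": 0, "ry": 0, "rz": 0},
    {"dx": 0, "dy": 0, "dz": 0.004, "rx": 0, "ry": 0, "rz": 0}
  ]
}}

```text
time_s: 10.4
ee_pos: [631.5, -92.1, 88.7]
eef_rot: [-0.948, 1.691, -1.53]
wrist_force: [-0.5, 0.3, 0.1]
opening: -0.002
grip_force: 0.0
```

Emit:
{"op": "arm_command", "data": {
  "commands": [
    {"dx": 0, "dy": 0, "dz": 0.002, "rx": 0, "ry": 0, "rz": 0},
    {"dx": 0, "dy": 0, "dz": 0.004, "rx": 0, "ry": 0, "rz": 0}
  ]
}}

```text
time_s: 10.6
ee_pos: [631.5, -92.1, 92.7]
eef_rot: [-0.948, 1.691, -1.53]
wrist_force: [-0.3, 0.1, 0.1]
opening: -0.002
grip_force: 0.0
```

Emit:
{"op": "arm_command", "data": {
  "commands": [
    {"dx": 0, "dy": 0, "dz": 0.002, "rx": 0, "ry": 0, "rz": 0},
    {"dx": 0, "dy": 0, "dz": 0.004, "rx": 0, "ry": 0, "rz": 0}
  ]
}}

```text
time_s: 10.8
ee_pos: [631.6, -92.2, 96.7]
eef_rot: [-0.947, 1.691, -1.53]
wrist_force: [0.0, 0.2, 0.6]
opening: 0.001
grip_force: 0.0
```

```bash
python3 lg.py
```

```text
{'qpos': [-0.293, 1.066, -0.061, 2.298, 2.267, 1.655, -0.138], 'ee_pos': [631.561, -92.206, 96.671], 'eef_rot': [-0.947, 1.691, -1.53], 'wrist_force': [0.014, 0.239, 0.642], 't': 10.8} 0.0013149759444592
```

Emit:
{"op": "arm_command", "data": {
  "commands": [
    {"dx": 0, "dy": 0, "dz": 0.002, "rx": 0, "ry": 0, "rz": 0},
    {"dx": 0, "dy": 0, "dz": 0.004, "rx": 0, "ry": 0, "rz": 0}
  ]
}}

```text
time_s: 11.0
ee_pos: [631.6, -92.2, 100.7]
eef_rot: [-0.947, 1.691, -1.53]
wrist_force: [-0.4, -1.2, 0.2]
opening: -0.001
grip_force: 0.0
```

Emit:
{"op": "arm_command", "data": {
  "commands": [
    {"dx": 0, "dy": 0, "dz": 0.002, "rx": 0, "ry": 0, "rz": 0},
    {"dx": 0, "dy": 0, "dz": 0.004, "rx": 0, "ry": 0, "rz": 0}
  ]
}}

```text
time_s: 11.2
ee_pos: [631.6, -92.2, 104.7]
eef_rot: [-0.947, 1.691, -1.53]
wrist_force: [0.1, 0.1, -0.2]
opening: 0.001
grip_force: 0.0
```

Emit:
{"op": "arm_command", "data": {
  "commands": [
    {"dx": 0, "dy": 0, "dz": 0.002, "rx": 0, "ry": 0, "rz": 0},
    {"dx": 0, "dy": 0, "dz": 0.004, "rx": 0, "ry": 0, "rz": 0}
  ]
}}

```text
time_s: 11.4
ee_pos: [631.5, -92.2, 108.5]
eef_rot: [-0.948, 1.691, -1.53]
wrist_force: [-0.4, -0.1, -1.2]
opening: 0.001
grip_force: 1.1
```

```bash
python3 lg.py
python3 - <<'E'
from bench import manip
import cv2
w=manip.capture("wrist")["color"][:,:,::-1]
cv2.imwrite("pics/w3.png",w)
E
```

```text
{'qpos': [-0.293, 1.034, -0.062, 2.312, 2.266, 1.644, -0.125], 'ee_pos': [631.532, -92.191, 108.521], 'eef_rot': [-0.948, 1.691, -1.53], 'wrist_force': [-0.361, -0.105, -1.224], 't': 11.4} 0.0007710974395823545
```

View pics/w3.png

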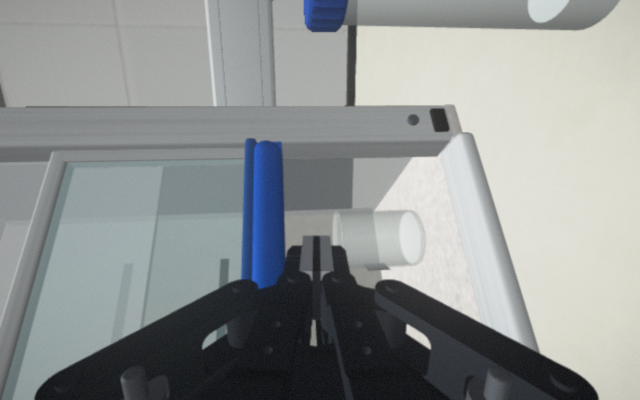

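The finger edge (column about 285) has just met the lip's underside, with a grip reading of 1.1 N. The earlier rub seems to have carried the window up a little, so I'll measure the lip height from this wrist view.

```bash
cat > wc.py <<'E'
from plan import *
HE=np.array([[0,-.959,-.283,71.841],[1,0,0,.872],[0,-.283,.959,-141.991],[0,0,0,1]]);KW=np.array([[308.4,0,316.1],[0,308.4,195.8],[0,0,1]])
def wproj(P,ee,rot):
    t=R.from_rotvec(rot).inv().apply(P-np.array(ee));c=HE[:3,:3].T@(t-HE[:3,3]);u=KW@c;return u[:2]/u[2]
E
python3 - <<'E'
from wc import *
D=[json.loads(l) for l in open("log.jsonl")][-1];ee,rot=D["ee_pos"],D["eef_rot"]
print("post foot",wproj(hw([0,-170,0]),ee,rot),"sill end top front",wproj(hw([-11,-145,12]),ee,rot))
for L in(104,112,120,128):print(L,"nose end low",wproj(hw([-32,-120,L]),ee,rot).round(1),"back low",wproj(hw([0,-120,L]),ee,rot).round(1),"rail?",wproj(hw([-30,-120,L+19]),ee,rot).round(1))
print(hw([0,0,0]), "TCP hood",np.array([[np.cos(A),np.sin(A)],[-np.sin(A),np.cos(A)]])@(np.array(ee[:2])-[X,Y]))
E
```

```text
post foot [451.22325066 103.60592563] sill end top front [450.61793075 123.11671756]
104 nose end low [317.7 139.6] back low [313.7 167.4] rail? [282.5 142.1]
112 nose end low [302.9 139.8] back low [301.1 167.7] rail? [267.6 142.3]
120 nose end low [288. 140.] back low [288.5 167.9] rail? [252.6 142.5]
128 nose end low [273.  140.2] back low [275.7 168.2] rail? [237.4 142.7]
[641.75 -28.72   0.  ] TCP hood [-18.72952509 -61.49993207]
```

Both the image and the contact put the lip at about 124 mm. The target is about 188 mm, so I'll lift 60 mm and then look.

Emit:
{"op": "arm_command", "data": {
  "commands": [
    {"dx": 0, "dy": 0, "dz": 0.003, "rx": 0, "ry": 0, "rz": 0},
    {"dx": 0, "dy": 0, "dz": 0.006, "rx": 0, "ry": 0, "rz": 0},
    {"dx": 0, "dy": 0, "dz": 0.01, "rx": 0, "ry": 0, "rz": 0}
  ]
}}

```text
time_s: 11.75
ee_pos: [631.5, -92.2, 118.3]
eef_rot: [-0.948, 1.691, -1.529]
wrist_force: [1.8, -1.3, -2.4]
opening: -0.0
grip_force: 1.2
```

Emit:
{"op": "arm_command", "data": {
  "commands": [
    {"dx": 0, "dy": 0, "dz": 0.004, "rx": 0, "ry": 0, "rz": 0},
    {"dx": 0, "dy": 0, "dz": 0.008, "rx": 0, "ry": 0, "rz": 0},
    {"dx": 0, "dy": 0, "dz": 0.012, "rx": 0, "ry": 0, "rz": 0},
    {"dx": 0, "dy": 0, "dz": 0.016, "rx": 0, "ry": 0, "rz": 0},
    {"dx": 0, "dy": 0, "dz": 0.02, "rx": 0, "ry": 0, "rz": 0},
    {"dx": 0, "dy": 0, "dz": 0.024, "rx": 0, "ry": 0, "rz": 0},
    {"dx": 0, "dy": 0, "dz": 0.028, "rx": 0, "ry": 0, "rz": 0},
    {"dx": 0, "dy": 0, "dz": 0.032, "rx": 0, "ry": 0, "rz": 0},
    {"dx": 0, "dy": 0, "dz": 0.036, "rx": 0, "ry": 0, "rz": 0},
    {"dx": 0, "dy": 0, "dz": 0.04, "rx": 0, "ry": 0, "rz": 0}
  ]
}}

```text
time_s: 12.75
ee_pos: [631.5, -92.2, 158.8]
eef_rot: [-0.948, 1.691, -1.53]
wrist_force: [0.3, 0.3, -2.1]
opening: 0.0
grip_force: 1.3
```

Emit:
{"op": "arm_command", "data": {
  "commands": [
    {"dx": 0, "dy": 0, "dz": 0.004, "rx": 0, "ry": 0, "rz": 0},
    {"dx": 0, "dy": 0, "dz": 0.008, "rx": 0, "ry": 0, "rz": 0},
    {"dx": 0, "dy": 0, "dz": 0.01, "rx": 0, "ry": 0, "rz": 0},
    {"dx": 0, "dy": 0, "dz": 0.01, "rx": 0, "ry": 0, "rz": 0}
  ]
}}

```text
time_s: 13.15
ee_pos: [631.7, -92.2, 169.3]
eef_rot: [-0.946, 1.69, -1.53]
wrist_force: [-0.4, -0.2, -0.7]
opening: 0.003
grip_force: 0.3
```

```bash
python3 lg.py
python3 - <<'E'
from bench import manip
from wc import *
import cv2
D=[json.loads(l) for l in open("log.jsonl")][-1];ee,rot=D["ee_pos"],D["eef_rot"]
w=manip.capture("wrist")["color"][:,:,::-1];cv2.imwrite("pics/w4.png",w)
c=manip.capture("top")["color"][:,:,::-1];cv2.imwrite("pics/t4.png",c)
hsv=cv2.cvtColor(w,cv2.COLOR_BGR2HSV);m=cv2.inRange(hsv,(105,120,60),(130,255,255))
for r in(150,160,170,180):
    cc=np.flatnonzero(m[r]);cc=cc[cc<400];print(r,cc.min() if len(cc) else None,cc.max() if len(cc) else None)
print(wproj(hw([0,-170,0]),ee,rot))
for L in(176,180,184,188):print(L,wproj(hw([-32,-120,L]),ee,rot).round(1),wproj(hw([-32,-100,L]),ee,rot).round(1))
E
```

```text
{'qpos': [-0.291, 0.87, -0.067, 2.372, 2.26, 1.577, -0.048], 'ee_pos': [631.654, -92.233, 169.301], 'eef_rot': [-0.946, 1.69, -1.53], 'wrist_force': [-0.394, -0.178, -0.717], 't': 13.15} 0.0025282113338136432
150 245 280
160 245 281
170 244 281
180 244 282
[529.17047612 103.26030654]
176 [297.  139.8] [298.5 173. ]
180 [289.5 139.9] [290.7 173.2]
184 [282. 140.] [282.9 173.4]
188 [274.5 140.1] [275.  173.6]
```

The lip is now at about 185 mm. I'll nudge it 2 mm more, then drop, back out and check with the camera.

Emit:
{"op": "arm_command", "data": {
  "commands": [
    {"dx": 0, "dy": 0, "dz": 0.001, "rx": 0, "ry": 0, "rz": 0},
    {"dx": 0, "dy": 0, "dz": 0.002, "rx": 0, "ry": 0, "rz": 0},
    {"dx": 0, "dy": 0, "dz": 0.002, "rx": 0, "ry": 0, "rz": 0}
  ]
}}

```text
time_s: 13.55
ee_pos: [631.6, -92.3, 170.4]
eef_rot: [-0.947, 1.691, -1.53]
wrist_force: [1.4, -0.4, -2.3]
opening: 0.005
grip_force: 0.9
```

Emit:
{"op": "arm_command", "data": {
  "commands": [
    {"dx": 0, "dy": 0, "dz": -0.006, "rx": 0, "ry": 0, "rz": 0},
    {"dx": 0, "dy": 0, "dz": -0.012, "rx": 0, "ry": 0, "rz": 0},
    {"dx": -0.01, "dy": 0.006, "dz": -0.014, "rx": 0, "ry": 0, "rz": 0},
    {"dx": -0.02, "dy": 0.012, "dz": -0.014, "rx": 0, "ry": 0, "rz": 0},
    {"dx": -0.03, "dy": 0.018, "dz": -0.014, "rx": 0, "ry": 0, "rz": 0},
    {"dx": -0.04, "dy": 0.024, "dz": -0.014, "rx": 0, "ry": 0, "rz": 0}
  ]
}}

```text
time_s: 14.15
ee_pos: [590.5, -67.2, 156.5]
eef_rot: [-0.949, 1.69, -1.529]
wrist_force: [0.3, -0.3, -0.2]
opening: 0.0
grip_force: 0.0
```

```bash
python3 lg.py
python3 - <<'E'
from sim import *
q0=q
p,M=fk(q)
for d,rz in(([0,150,60],-.5),([-20,200,100],-.7),([30,220,120],-.9)):
    w=R.from_rotvec([0,0,rz]).as_matrix()
    q=go(q0,p+np.array(d),w@M,12);print(np.round(fk(q,pts=True)[2]))
from h import proj
print(proj(np.array(fk(q,pts=True)[2][1])))
E
```

```text
{'qpos': [-0.333, 0.923, -0.144, 2.421, 2.164, 1.678, -0.1], 'ee_pos': [590.519, -67.222, 156.491], 'eef_rot': [-0.949, 1.69, -1.529], 'wrist_force': [0.338, -0.292, -0.242], 't': 14.15} 0.00039352556447878125
12 d [  0. 150.  60.] w [-0.  -0.  -0.5] q [-0.52  0.88 -0.37  1.87  1.43  1.83  0.35] marg 0.03 err 0.0 lastspeed 0.55
[[  7. -13. 347.]
 [350. 176. 667.]
 [411. 391. 251.]
 [590.  82. 216.]]
12 d [-20. 200. 100.] w [-0.   0.  -0.7] q [-0.57  0.9  -0.39  1.66  1.25  1.99  0.45] marg 0.03 err 0.0 lastspeed 0.78
[[  8. -12. 347.]
 [346. 197. 659.]
 [456. 471. 291.]
 [570. 132. 256.]]
12 d [ 30. 220. 120.] w [ 0.   0.  -0.9] q [-0.68  0.98 -0.13  1.33  1.11  2.01  0.66] marg 0.01 err 0.0 lastspeed 1.46
[[  9. -11. 347.]
 [340. 247. 628.]
 [576. 507. 311.]
 [620. 152. 276.]]
[ 67.51666581 171.0674626 ]
```

The hand is out. I'll plan a swing to the left, above the bottle, so the top camera can see the pointer and band.

Run:
```python
from sim import *
from h import proj
p,M=fk(q)
q=go(q,p+np.array([-10,100,50]),R.from_rotvec([0,0,-.3]).as_matrix()@M,8)
p,M=fk(q)
for a in(.4,.6):
    Ra=R.from_rotvec([0,0,a]).as_matrix()
    q2=go(q,np.r_[(Ra@p)[:2],p[2]+60],Ra@M,12)
    P=fk(q2,pts=True)[2];print(np.round(P),[proj(x).round() for x in P[1:]])
```

```text
8 d [-10. 100.  50.] w [ 0.   0.  -0.3] q [-0.48  0.82 -0.35  2.14  1.61  1.72  0.21] marg 0.02 err 0.0 lastspeed 0.53
12 d [-58. 223.  60.] w [0.  0.  0.4] q [-0.73  0.72 -0.52  2.16  1.63  1.8   0.33] marg 0.22 err 0.0 lastspeed 0.19
[[ 10. -11. 347.]
 [263. 210. 724.]
 [199. 409. 301.]
 [522. 255. 266.]] [array([ 34., 158.]), array([  3., 422.]), array([172., 235.])]
12 d [-119.  322.   60.] w [0.  0.  0.6] q [-0.88  0.75 -0.59  2.15  1.66  1.85  0.34] marg 0.17 err 0.0 lastspeed 0.27
[[ 11.  -9. 347.]
 [236. 252. 716.]
 [114. 441. 301.]
 [461. 354. 266.]] [array([-35., 194.]), array([-52., 499.]), array([108., 264.])]
```

Emit:
{"op": "arm_command", "data": {
  "commands": [
    {"dx": -0.001, "dy": 0.012, "dz": 0.004, "rx": 0, "ry": 0, "rz": -0.04},
    {"dx": -0.002, "dy": 0.025, "dz": 0.01, "rx": 0, "ry": 0, "rz": -0.08},
    {"dx": -0.003, "dy": 0.037, "dz": 0.017, "rx": 0, "ry": 0, "rz": -0.12},
    {"dx": -0.005, "dy": 0.05, "dz": 0.025, "rx": 0, "ry": 0, "rz": -0.15},
    {"dx": -0.006, "dy": 0.062, "dz": 0.031, "rx": 0, "ry": 0, "rz": -0.19},
    {"dx": -0.008, "dy": 0.075, "dz": 0.037, "rx": 0, "ry": 0, "rz": -0.23},
    {"dx": -0.009, "dy": 0.088, "dz": 0.044, "rx": 0, "ry": 0, "rz": -0.27},
    {"dx": -0.01, "dy": 0.1, "dz": 0.05, "rx": 0, "ry": 0, "rz": -0.3}
  ]
}}

```text
time_s: 14.95
ee_pos: [580.7, 33.2, 206.9]
eef_rot: [-0.716, 1.899, -1.719]
wrist_force: [0.8, -0.2, -0.7]
opening: 0.002
grip_force: 0.0
```

Emit:
{"op": "arm_command", "data": {
  "commands": [
    {"dx": -0.005, "dy": 0.026, "dz": 0.01, "rx": 0, "ry": 0, "rz": 0.05},
    {"dx": -0.011, "dy": 0.052, "dz": 0.018, "rx": 0, "ry": 0, "rz": 0.1},
    {"dx": -0.018, "dy": 0.079, "dz": 0.024, "rx": 0, "ry": 0, "rz": 0.15},
    {"dx": -0.026, "dy": 0.107, "dz": 0.03, "rx": 0, "ry": 0, "rz": 0.2},
    {"dx": -0.035, "dy": 0.135, "dz": 0.036, "rx": 0, "ry": 0, "rz": 0.25},
    {"dx": -0.044, "dy": 0.163, "dz": 0.042, "rx": 0, "ry": 0, "rz": 0.3},
    {"dx": -0.054, "dy": 0.191, "dz": 0.048, "rx": 0, "ry": 0, "rz": 0.35},
    {"dx": -0.064, "dy": 0.218, "dz": 0.054, "rx": 0, "ry": 0, "rz": 0.4},
    {"dx": -0.076, "dy": 0.246, "dz": 0.06, "rx": 0, "ry": 0, "rz": 0.45},
    {"dx": -0.088, "dy": 0.273, "dz": 0.06, "rx": 0, "ry": 0, "rz": 0.5}
  ]
}}

```text
time_s: 15.95
ee_pos: [492.1, 306.0, 267.4]
eef_rot: [-1.083, 1.543, -1.396]
wrist_force: [1.2, 0.4, -0.5]
opening: 0.005
grip_force: 0.0
```

```bash
python3 lg.py
python3 - <<'E'
from bench import manip
import cv2
c=manip.capture("top")["color"][:,:,::-1];cv2.imwrite("pics/t5.png",c)
cv2.imwrite("pics/crop5.png",cv2.resize(c[175:315,225:425],None,fx=4,fy=4,interpolation=cv2.INTER_CUBIC))
E
```

```text
{'qpos': [-0.814, 0.729, -0.549, 2.159, 1.642, 1.818, 0.334], 'ee_pos': [492.071, 306.0, 267.374], 'eef_rot': [-1.083, 1.543, -1.396], 'wrist_force': [1.164, 0.398, -0.475], 't': 15.95} 0.004600536680709626
```

View pics/crop5.png

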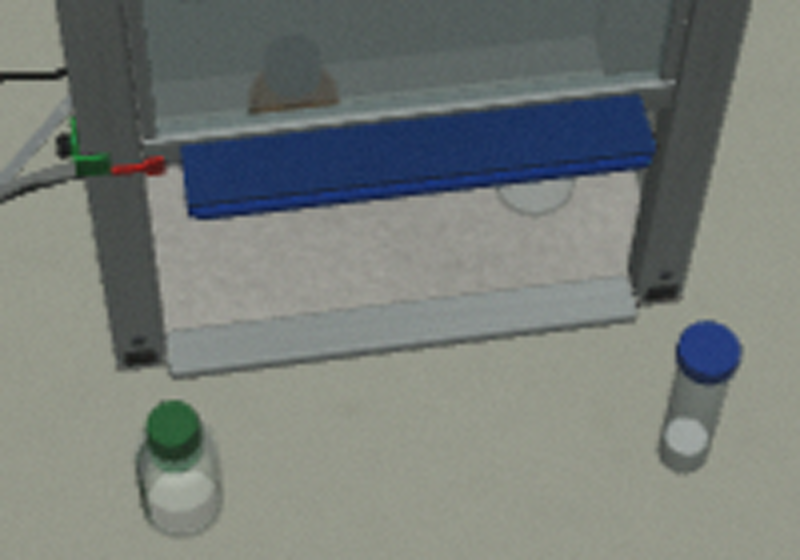

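The bottle and tube are unmoved. The pointer tip at (112,171) is a little below the band's middle at (110,165), so I'll measure the gap with colour masks.

Run:
```python
import cv2
from h import *
im=cv2.imread("pics/t5.png").astype(int)
sub=im[205:225,238:270]
b,g,r=[sub[:,:,i] for i in range(3)]
for nm,w in(("green",np.clip(g-np.maximum(r,b)-15,0,None)),("red",np.clip(r-np.maximum(g,b)-15,0,None))):
    for c in range(w.shape[1]):
        if w[:,c].sum()>20: print(nm,238+c,"v",round(205+(w[:,c]*np.arange(20)).sum()/w[:,c].sum(),2),"col",w[:,c][w[:,c]>0].tolist())
x,y,a=641.75,-28.72,.136
for z in(180,188,192,196,200):print(z,[proj(h2w([xx,yy,z],x,y,a)).round(2).tolist() for xx,yy in((-4,154),(-4,160),(-4,144))])
```

```text
green 242 v 208.0 col [15, 1, 5, 9, 9, 4]
green 243 v 209.37 col [46, 41, 43, 46, 40, 42, 34, 29, 34, 33, 15]
green 244 v 213.52 col [2, 3, 6, 21, 20, 27, 58, 21, 10, 8, 7]
green 245 v 214.54 col [57, 18, 4, 4, 2]
green 246 v 215.03 col [52, 14, 9, 8, 10]
green 247 v 214.9 col [57, 18, 8, 6, 9]
green 248 v 215.16 col [53, 19, 10, 9, 14]
green 249 v 214.62 col [12, 48, 15, 8, 8, 4]
green 250 v 214.87 col [13, 34, 12, 9, 11, 6]
green 251 v 214.92 col [13, 19, 8, 11, 10, 3]
red 253 v 217.05 col [22, 87, 29]
red 254 v 216.93 col [47, 97, 34]
red 255 v 216.81 col [49, 75, 21]
red 256 v 216.79 col [59, 81, 24]
red 257 v 216.64 col [81, 78, 18]
red 258 v 216.43 col [88, 64, 1]
red 259 v 216.37 col [114, 67]
red 260 v 216.19 col [15, 109, 47]
red 261 v 215.91 col [1, 86, 73, 39, 15]
red 262 v 215.89 col [39, 85, 45, 36, 49]
red 263 v 215.67 col [53, 76, 44, 35, 34]
red 264 v 215.49 col [84, 56, 37, 33, 33]
red 265 v 215.29 col [71, 36, 28, 26, 14]
180 [[254.15, 221.02], [251.23, 221.35], [259.03, 220.47]]
188 [[253.81, 218.66], [250.86, 218.99], [258.71, 218.1]]
192 [[253.63, 217.46], [250.68, 217.8], [258.55, 216.91]]
196 [[253.46, 216.26], [250.49, 216.6], [258.39, 215.71]]
200 [[253.28, 215.06], [250.31, 215.39], [258.23, 214.5]]
```

Run:
```python
import cv2,numpy as np
im=cv2.imread("pics/t5.png").astype(int)[209:222,244:256]
print("G-max(R,B)");print((im[:,:,1]-np.maximum(im[:,:,0],im[:,:,2])))
print("G");print(im[:,:,1])
```

```text
G-max(R,B)
[[  18    3    1    6    2    2    4    3    1    1    3    2]
 [  21    3    2    0    2    2    3    1    1    4    3   -1]
 [  36    3    4    2    2    1    3    4   -1    2    2    3]
 [  35    2    1    3    3    4    3    2    4    2    3    3]
 [  42    6    1    3   12   27   28   28   14    3    3    4]
 [  73   72   67   72   68   63   49   34   13    0    1    1]
 [  36   33   29   33   34   30   27   23   16    5    0    3]
 [  25   19   24   23   25   23   24   26   12  -37  -62  -64]
 [  23   19   23   21   24   23   26   25  -13 -102 -112  -90]
 [  22   17   25   24   29   19   21   18    7  -44  -49  -36]
 [   4    3    2    5    4    5    4    3    4   -1    1   -1]
 [   4    4    3    1    1    4    3    2    2    2    3    1]
 [   2    3    3    3    2    1    3    2    2    1    3    1]]
G
[[ 73  78  75  78  75  77  76  74  73  73  76  76]
 [ 74  76  76  75  75  75  75  76  74  77  75  75]
 [ 87  80  78  75  76  76  77  77  72  72  73  76]
 [ 86  78  75  78  78  76  76  74  76  75  74  77]
 [ 88  71  73  61  74  86  92  89  73  75  74  76]
 [133 132 124 130 125 120  98  79  71  72  73  74]
 [ 73  68  62  68  71  64  62  61  65  73  73  75]
 [ 55  52  54  56  56  54  57  53  61  60  54  53]
 [ 53  49  55  53  54  52  57  57  55  45  31  33]
 [ 54  46  54  59  64  58  62  66  59  43  35  45]
 [ 54  57  68  76  74  74  75  75  73  71  73  74]
 [145 137  97  76  77  77  74  76  77  76  73  76]
 [151 144  95  76  77  74  77  76  79  75  75  75]]
```

The pointer (row about 217.1) is inside the band, whose front face spans rows 214.2 to 218.4, but about 3 mm below its middle. There is plenty of time, so I'll go back by the known path and add 3 mm.

Run:
```python
from sim import *
Z=Rz(np.pi/2)
p,M=fk(q)
q=go(q,p+np.array([88.,-273,-60]),R.from_rotvec([0,0,-.5]).as_matrix()@M,10)
qa=q
q=go(q,hw([-60,-10,150]),pose(.08,-1,-.85)@Z,8)
q=go(q,hw([-40,-45,150]),pose(.08,-1,-.72)@Z,4)
q=go(q,hw([-19,-62,155]),pose(.08,-1,-.68)@Z,4)
q=go(q,hw([-19,-62,174]),pose(.08,-1,-.68)@Z,4)
```

```text
10 d [  88. -273.  -60.] w [-0.   0.  -0.5] q [-0.49  0.82 -0.34  2.14  1.61  1.71  0.21] marg 0.21 err 0.0 lastspeed 0.36
8 d [  4. -79. -57.] w [-0.015 -0.011  0.13 ] q [-0.4   0.94 -0.22  2.29  1.89  1.68 -0.02] marg 0.13 err 0.0 lastspeed 0.39
4 d [ 25. -32.  -0.] w [ 0.   -0.    0.13] q [-0.33  0.95 -0.11  2.36  2.15  1.66 -0.09] marg 0.06 err 0.0 lastspeed 0.69
4 d [ 23. -14.   5.] w [ 0.   -0.    0.04] q [-0.3   0.93 -0.06  2.36  2.26  1.62 -0.08] marg 0.06 err 0.0 lastspeed 0.28
4 d [ 0. -0. 19.] w [0. 0. 0.] q [-0.3   0.87 -0.06  2.37  2.26  1.59 -0.05] marg 0.05 err 0.0 lastspeed 0.13
```

Emit:
{"op": "arm_command", "data": {
  "commands": [
    {"dx": 0.012, "dy": -0.027, "dz": 0, "rx": 0, "ry": 0, "rz": -0.05},
    {"dx": 0.024, "dy": -0.055, "dz": -0.006, "rx": 0, "ry": 0, "rz": -0.1},
    {"dx": 0.034, "dy": -0.082, "dz": -0.012, "rx": 0, "ry": 0, "rz": -0.15},
    {"dx": 0.044, "dy": -0.11, "dz": -0.018, "rx": 0, "ry": 0, "rz": -0.2},
    {"dx": 0.053, "dy": -0.138, "dz": -0.024, "rx": 0, "ry": 0, "rz": -0.25},
    {"dx": 0.062, "dy": -0.166, "dz": -0.03, "rx": 0, "ry": 0, "rz": -0.3},
    {"dx": 0.07, "dy": -0.194, "dz": -0.036, "rx": 0, "ry": 0, "rz": -0.35},
    {"dx": 0.077, "dy": -0.221, "dz": -0.042, "rx": 0, "ry": 0, "rz": -0.4},
    {"dx": 0.083, "dy": -0.247, "dz": -0.05, "rx": 0, "ry": 0, "rz": -0.45},
    {"dx": 0.088, "dy": -0.273, "dz": -0.06, "rx": 0, "ry": 0, "rz": -0.5}
  ]
}}

```text
time_s: 17.0
ee_pos: [581.0, 30.9, 206.5]
eef_rot: [-0.715, 1.9, -1.72]
wrist_force: [-0.2, 0.2, 0.0]
opening: 0.002
grip_force: 0.0
```

Emit:
{"op": "arm_command", "data": {
  "commands": [
    {"dx": 0, "dy": -0.01, "dz": -0.007, "rx": 0, "ry": 0, "rz": 0.016},
    {"dx": 0.001, "dy": -0.02, "dz": -0.014, "rx": 0, "ry": 0, "rz": 0.032},
    {"dx": 0.001, "dy": -0.03, "dz": -0.021, "rx": 0, "ry": 0, "rz": 0.048},
    {"dx": 0.002, "dy": -0.04, "dz": -0.028, "rx": 0, "ry": 0, "rz": 0.065},
    {"dx": 0.002, "dy": -0.05, "dz": -0.035, "rx": 0, "ry": 0, "rz": 0.081},
    {"dx": 0.003, "dy": -0.06, "dz": -0.042, "rx": 0, "ry": 0, "rz": 0.097},
    {"dx": 0.003, "dy": -0.07, "dz": -0.05, "rx": 0, "ry": 0, "rz": 0.113},
    {"dx": 0.004, "dy": -0.079, "dz": -0.057, "rx": 0, "ry": 0, "rz": 0.13}
  ]
}}

```text
time_s: 17.8
ee_pos: [584.5, -46.6, 148.9]
eef_rot: [-0.825, 1.809, -1.635]
wrist_force: [-0.3, -0.7, 0.4]
opening: 0.0
grip_force: 0.0
```

```bash
python3 lg.py
python3 - <<'E'
from sim import *
Z=Rz(np.pi/2)
q=go(q,hw([-40,-45,150]),pose(.09,-1,-.72)@Z,4)
q=go(q,hw([-19,-62,155]),pose(.09,-1,-.68)@Z,4)
E
```

```text
{'qpos': [-0.395, 0.93, -0.222, 2.297, 1.893, 1.662, -0.014], 'ee_pos': [584.549, -46.551, 148.894], 'eef_rot': [-0.825, 1.809, -1.635], 'wrist_force': [-0.343, -0.744, 0.423], 't': 17.8} 0.0004058253509635813
4 d [ 24. -32.   1.] w [-0.008 -0.007  0.129] q [-0.33  0.94 -0.12  2.36  2.15  1.65 -0.08] marg 0.06 err 0.0 lastspeed 0.69
4 d [ 23. -14.   5.] w [ 0.   -0.    0.04] q [-0.29  0.92 -0.07  2.36  2.26  1.61 -0.07] marg 0.06 err 0.0 lastspeed 0.28
```

Emit:
{"op": "arm_command", "data": {
  "commands": [
    {"dx": 0.006, "dy": -0.008, "dz": 0, "rx": 0, "ry": 0, "rz": 0.032},
    {"dx": 0.012, "dy": -0.016, "dz": 0, "rx": 0, "ry": 0, "rz": 0.065},
    {"dx": 0.018, "dy": -0.024, "dz": 0, "rx": 0, "ry": 0, "rz": 0.097},
    {"dx": 0.024, "dy": -0.032, "dz": 0.001, "rx": -0.004, "ry": -0.004, "rz": 0.13},
    {"dx": 0.03, "dy": -0.036, "dz": 0.002, "rx": -0.004, "ry": -0.004, "rz": 0.14},
    {"dx": 0.036, "dy": -0.039, "dz": 0.004, "rx": -0.004, "ry": -0.004, "rz": 0.15},
    {"dx": 0.042, "dy": -0.043, "dz": 0.005, "rx": -0.004, "ry": -0.004, "rz": 0.16},
    {"dx": 0.047, "dy": -0.046, "dz": 0.006, "rx": -0.004, "ry": -0.004, "rz": 0.17},
    {"dx": 0.047, "dy": -0.046, "dz": 0.006, "rx": -0.004, "ry": -0.004, "rz": 0.17}
  ]
}}

```text
time_s: 18.7
ee_pos: [633.1, -93.8, 156.2]
eef_rot: [-0.944, 1.685, -1.535]
wrist_force: [-1.5, -0.6, -0.2]
opening: 0.004
grip_force: 0.0
```

Emit:
{"op": "arm_command", "data": {
  "commands": [
    {"dx": 0, "dy": 0, "dz": 0.004, "rx": 0, "ry": 0, "rz": 0},
    {"dx": 0, "dy": 0, "dz": 0.008, "rx": 0, "ry": 0, "rz": 0},
    {"dx": 0, "dy": 0, "dz": 0.01, "rx": 0, "ry": 0, "rz": 0},
    {"dx": 0, "dy": 0, "dz": 0.012, "rx": 0, "ry": 0, "rz": 0}
  ]
}}

```text
time_s: 19.1
ee_pos: [632.6, -92.9, 167.9]
eef_rot: [-0.945, 1.685, -1.534]
wrist_force: [0.3, 0.6, 0.5]
opening: 0.001
grip_force: 0.0
```

Emit:
{"op": "arm_command", "data": {
  "commands": [
    {"dx": 0, "dy": 0, "dz": 0.001, "rx": 0, "ry": 0, "rz": 0},
    {"dx": 0, "dy": 0, "dz": 0.002, "rx": 0, "ry": 0, "rz": 0}
  ]
}}

```text
time_s: 19.3
ee_pos: [632.6, -93.1, 169.7]
eef_rot: [-0.945, 1.685, -1.534]
wrist_force: [-0.6, -0.1, -0.1]
opening: 0.001
grip_force: 0.0
```

```bash
python3 lg.py
```

```text
{'qpos': [-0.287, 0.873, -0.069, 2.37, 2.263, 1.583, -0.046], 'ee_pos': [632.577, -93.116, 169.657], 'eef_rot': [-0.945, 1.685, -1.534], 'wrist_force': [-0.572, -0.141, -0.143], 't': 19.3} 0.001145215107356773
```

Emit:
{"op": "arm_command", "data": {
  "commands": [
    {"dx": 0, "dy": 0, "dz": 0.001, "rx": 0, "ry": 0, "rz": 0},
    {"dx": 0, "dy": 0, "dz": 0.002, "rx": 0, "ry": 0, "rz": 0},
    {"dx": 0, "dy": 0, "dz": 0.002, "rx": 0, "ry": 0, "rz": 0}
  ]
}}

```text
time_s: 19.6
ee_pos: [632.5, -93.1, 171.2]
eef_rot: [-0.946, 1.686, -1.534]
wrist_force: [1.2, 0.1, -2.3]
opening: -0.002
grip_force: 1.0
```

Emit:
{"op": "arm_command", "data": {
  "commands": [
    {"dx": 0, "dy": 0, "dz": 0.001, "rx": 0, "ry": 0, "rz": 0},
    {"dx": 0, "dy": 0, "dz": 0.002, "rx": 0, "ry": 0, "rz": 0},
    {"dx": 0, "dy": 0, "dz": 0.002, "rx": 0, "ry": 0, "rz": 0}
  ]
}}

```text
time_s: 19.9
ee_pos: [632.6, -93.2, 173.6]
eef_rot: [-0.945, 1.686, -1.534]
wrist_force: [-0.3, -0.2, -1.8]
opening: 0.004
grip_force: 1.0
```

```bash
python3 lg.py
```

```text
{'qpos': [-0.286, 0.862, -0.069, 2.374, 2.263, 1.578, -0.04], 'ee_pos': [632.56, -93.175, 173.552], 'eef_rot': [-0.945, 1.686, -1.534], 'wrist_force': [-0.296, -0.217, -1.778], 't': 19.9} 0.004293088135764753
```

Raised by about 3 mm. Now I'll drop, back out and swing away by the same path.

Emit:
{"op": "arm_command", "data": {
  "commands": [
    {"dx": 0, "dy": 0, "dz": -0.006, "rx": 0, "ry": 0, "rz": 0},
    {"dx": 0, "dy": 0, "dz": -0.012, "rx": 0, "ry": 0, "rz": 0},
    {"dx": 0, "dy": 0, "dz": -0.018, "rx": 0, "ry": 0, "rz": 0},
    {"dx": -0.006, "dy": 0.004, "dz": -0.019, "rx": 0, "ry": 0, "rz": -0.01},
    {"dx": -0.012, "dy": 0.008, "dz": -0.02, "rx": 0, "ry": 0, "rz": -0.02},
    {"dx": -0.018, "dy": 0.011, "dz": -0.021, "rx": 0, "ry": 0, "rz": -0.03},
    {"dx": -0.023, "dy": 0.014, "dz": -0.022, "rx": 0, "ry": 0, "rz": -0.04},
    {"dx": -0.029, "dy": 0.022, "dz": -0.022, "rx": 0, "ry": 0, "rz": -0.07},
    {"dx": -0.035, "dy": 0.03, "dz": -0.022, "rx": 0, "ry": 0, "rz": -0.105},
    {"dx": -0.041, "dy": 0.038, "dz": -0.022, "rx": 0, "ry": 0, "rz": -0.14},
    {"dx": -0.047, "dy": 0.046, "dz": -0.022, "rx": 0, "ry": 0, "rz": -0.17}
  ]
}}

```text
time_s: 21.0
ee_pos: [585.0, -46.3, 151.6]
eef_rot: [-0.818, 1.806, -1.644]
wrist_force: [0.8, -0.3, -0.8]
opening: -0.001
grip_force: 0.0
```

Emit:
{"op": "arm_command", "data": {
  "commands": [
    {"dx": -0.001, "dy": 0.01, "dz": 0.006, "rx": 0, "ry": 0, "rz": -0.016},
    {"dx": -0.001, "dy": 0.02, "dz": 0.013, "rx": 0, "ry": 0, "rz": -0.032},
    {"dx": -0.002, "dy": 0.03, "dz": 0.02, "rx": 0, "ry": 0, "rz": -0.048},
    {"dx": -0.002, "dy": 0.04, "dz": 0.028, "rx": 0, "ry": 0, "rz": -0.065},
    {"dx": -0.003, "dy": 0.05, "dz": 0.035, "rx": 0, "ry": 0, "rz": -0.081},
    {"dx": -0.003, "dy": 0.06, "dz": 0.042, "rx": 0, "ry": 0, "rz": -0.097},
    {"dx": -0.004, "dy": 0.07, "dz": 0.05, "rx": 0, "ry": 0, "rz": -0.113},
    {"dx": -0.004, "dy": 0.079, "dz": 0.057, "rx": 0, "ry": 0, "rz": -0.13}
  ]
}}

```text
time_s: 21.8
ee_pos: [581.0, 32.7, 208.9]
eef_rot: [-0.715, 1.894, -1.724]
wrist_force: [-0.2, -0.0, 0.6]
opening: 0.004
grip_force: 0.0
```

Emit:
{"op": "arm_command", "data": {
  "commands": [
    {"dx": -0.005, "dy": 0.026, "dz": 0.01, "rx": 0, "ry": 0, "rz": 0.05},
    {"dx": -0.011, "dy": 0.052, "dz": 0.018, "rx": 0, "ry": 0, "rz": 0.1},
    {"dx": -0.018, "dy": 0.079, "dz": 0.024, "rx": 0, "ry": 0, "rz": 0.15},
    {"dx": -0.026, "dy": 0.107, "dz": 0.03, "rx": 0, "ry": 0, "rz": 0.2},
    {"dx": -0.035, "dy": 0.135, "dz": 0.036, "rx": 0, "ry": 0, "rz": 0.25},
    {"dx": -0.044, "dy": 0.163, "dz": 0.042, "rx": 0, "ry": 0, "rz": 0.3},
    {"dx": -0.054, "dy": 0.191, "dz": 0.048, "rx": 0, "ry": 0, "rz": 0.35},
    {"dx": -0.064, "dy": 0.218, "dz": 0.054, "rx": 0, "ry": 0, "rz": 0.4},
    {"dx": -0.076, "dy": 0.246, "dz": 0.06, "rx": 0, "ry": 0, "rz": 0.45},
    {"dx": -0.088, "dy": 0.273, "dz": 0.06, "rx": 0, "ry": 0, "rz": 0.5},
    {"dx": -0.088, "dy": 0.273, "dz": 0.06, "rx": 0, "ry": 0, "rz": 0.5}
  ]
}}

```text
time_s: 22.9
ee_pos: [491.5, 308.5, 268.6]
eef_rot: [-1.083, 1.538, -1.395]
wrist_force: [-0.2, 0.4, -0.4]
opening: 0.003
grip_force: 0.0
```

```bash
python3 lg.py
python3 - <<'E'
from bench import manip
import cv2,numpy as np
c=manip.capture("top")["color"][:,:,::-1];cv2.imwrite("pics/t6.png",c)
cv2.imwrite("pics/crop6.png",cv2.resize(c[175:315,225:425],None,fx=4,fy=4,interpolation=cv2.INTER_CUBIC))
im=c.astype(int)[205:225,238:270];b,g,r=[im[:,:,i] for i in range(3)];w=np.clip(r-np.maximum(g,b)-15,0,None)
for k in range(12,22):
    if w[:,k].sum()>20:print(238+k,round(205+(w[:,k]*np.arange(20)).sum()/w[:,k].sum(),2))
E
```

```text
{'qpos': [-0.819, 0.729, -0.547, 2.157, 1.643, 1.82, 0.335], 'ee_pos': [491.519, 308.457, 268.58], 'eef_rot': [-1.083, 1.538, -1.395], 'wrist_force': [-0.168, 0.41, -0.383], 't': 22.9} 0.0031264325084159553
253 216.03
254 215.93
255 215.85
256 215.78
257 215.67
258 215.55
259 215.38
```

View pics/crop6.png

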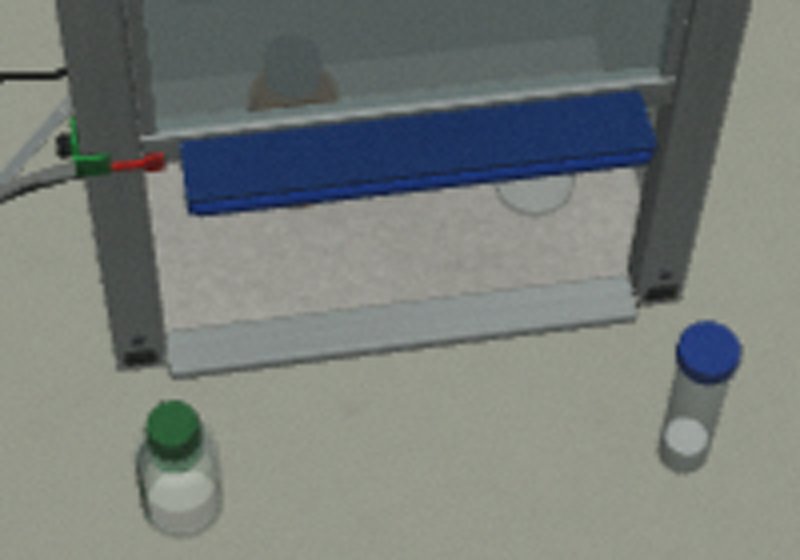

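The pointer (row about 216.1) now sits on the band's middle (about 216.2), and the bottle and tube show at the same pixels as at the start. I'll hand it in.

```bash
python3 -c "
from bench import manip
print(manip.finish_job())"
```

```text
the job is handed in; nothing more can be done
None
```

The window is up with the red pointer level with the middle of the green band (within about 1 mm in the last image) and the hand is clear; nothing standing before the hood moved and the hand never entered it, though early on the gripper body rubbed the lip's front at about 15 N and probably carried the window up some 15–20 mm before the fingertips pushed it the rest of the way from beneath.

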